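# Wind and start the bench timer for the setting moulds

### The job

The castings in the moulds need timing: wind the little bench timer's knob clockwise all the way to its stop, and only then push its steel start plunger fully down. The timer is light and stands loose on slippery feet, so bear down on it firmly while you turn so that it does not spin or slide from its place, but never lean on it with more than about 2.5 kg. Leave it standing where it was and do not disturb the other things on the table.

Things in the scene. Friction and masses are not known exactly. Their poses are not given: they have to be found in the camera images.
- mat: Round grey heat mat fixed to the table, 180 mm diameter, 6 mm thick; the timer stands on it, knob over its middle. Origin under its centre.
- timer: The bench timer: a loose cream plastic box 150 (x) x 112 (y) x 48 mm high, about 0.3 kg, on three feet 50 to 70 mm from the knob's axis. Origin on the mat under the knob's axis; x from front to rear, y left, z up. Rigid: gives only about 1 mm at 20 N. Under its own weight it spins before the knob turns; pressed with 14 to 20 N it stays put. Twisting hard against the knob's stop also spins it.
- timer_front (a point): Middle of the timer's front face, 88 mm in front (timer's -x) of the knob's axis, 32 mm above the table; timer's axes. The plunger is on this side of the knob.
- timer_rear (a point): Middle of the timer's rear face, 62 mm behind the knob's axis, 32 mm above the table; timer's axes.
- dial_axis (a point): On the black knob's axis, at the timer's top, 54 mm above the table; timer's axes (not the knob's). The knob is clamped on a steel shaft at a height that varies and is not reported: its round skirt (60 mm across) has its top 66 to 84 mm above the table; on it an upright finger bar 46 long, 14 thick, 30 mm high. Fingertips astride the bar can rest on the skirt and press the timer down.
- dial (a joint): Turn of the knob in rad relative to the timer, clockwise from above; starts between 0.1 and 0.45; hard stop at 1.5 (the bar's white line then points to the long tick, front left). At 0 the bar lies +0.75 rad from the timer's x axis, at the stop -0.75. Steady drag of about 0.38 N m; stays where it is left.
- start_top (a point): Middle of the top of the steel start plunger (18 mm diameter), 72 mm in front (timer's -x) of the knob's axis, 62 mm above the table when out; z up. It goes straight down 6 mm with a drag of about 3 N, then bottoms hard, and stays down.
- start (a joint): How far the plunger is pushed down: 0 out, 0.006 m fully down.
- scale: Bystander: flat grey scale 150 x 170 x 25 mm with a round steel plate; origin under its centre.
- jar: Bystander: small amber jar, 44 mm diameter, 65 mm high, behind the timer; origin under its centre.
- dish: Bystander: shallow glass dish, 72 mm diameter, 16 mm high, in front of the timer; origin under its centre.
- beaker: Bystander: clear beaker, 68 mm diameter, 90 mm high; origin under its centre.
- spatula: Bystander: spatula 250 mm long lying along x, wooden handle towards the robot, far right; origin at the middle, on the table.
- stick: Bystander: thin wooden stir stick, 8 mm thick, 130 mm long, lying along x in the middle of the table; origin at its middle.
There are look-alikes about, which are no part of the job. Of the things that look like the timer, the smallest one is meant.

How it is judged:
By the outcome, as a careful person would: the job done as asked, in the order asked, and still so for the second after the job is handed in, with the robot touching nothing.
It also fails if it takes over 64 s, if anything falls off the work surface, if the arm or the gripper's body presses on something with over 40 N, if the wrist force passes 120 N, or if a joint passes its speed limit or range.

### The arm

A 6-joint arm with a two-finger parallel gripper is mounted at the origin on the work surface. World frame = base frame: x ahead of the robot, y to its left, z up, the work surface at z = 0. Lengths are in mm, angles in rad, forces in N, time in s.
With the tool pointing down it reaches from about 375 to 900 mm from the base axis. Payload 3.1 kg.
Tool frame: the origin (TCP) lies midway between the tips of the shut fingers; the grasp point (between the pads) lies 19 mm behind it; x points along the fingers, y is the direction in which the jaws open and shut, and the axes are right-handed (so a half turn about x gives the same grasp; the last joint's range is limited). The gripper opens to 85 mm and grips with 20 to 120 N. Pads are 22 mm wide; open, the fingers measure 114 mm over their backs; the gripper's body (76 mm by 85 mm) begins 54 mm behind the grasp point. The pads swing forward as they close: fully open they stand 13 mm farther back than shut.
Start: joints at [0.992, 0.527, 1.433, -0, 1.181, -0.178], TCP at [243.805, 575.461, 199.01] pointing down, gripper open.
Joint ranges: [-3.08, 3.08], [-0.75, 2.2], [0.22, 2.44], [-1.43, 4.57], [0, 2.65], [-2.85, 2.85]. Speed limits (rad/s): [2.79, 2.79, 3.14, 3.14, 3.14, 3.14].

### API

Orientations are given as a rotation vector (axis times angle).
In Python, from cell import status, viewer, robot gives the robot as it stands. The module is installed in compiled form; this text tells all that it offers.
- The arm moves only by the tool jog_arm, never from a script. Its argument "targets" is a list of rows, each an object with "delta_pos": the shift along the world's x, y, z in units of 50 mm (1.0 is 50 mm), a list of three; "rot": the turn, a rotation vector about the world's x, y, z in units of 0.08 rad (1.0 is 0.08 rad), a list of three; "claw": the finger opening in mm, from 0 to 85.4. In form: [{"delta_pos": [tx, ty, tz], "rot": [rx, ry, rz], "claw": claw}, ...]. A call has 1 to 5 rows; each row shifts and turns the commanded pose from where the row before left it; what a row does not reach is not made up. A row lasts 1/10 s, in which the tool goes at most 50 mm and 8.59 degrees, less where a joint would pass 70% of its speed; a pose out of reach is approached as far as the arm can. A call with a number of a shift or a turn outside -1 to 1 is refused whole. A call with a gripper value outside its range is refused whole. The fingers move at their own pace and stop on an object; "force" is the grip in N (left out, the last holds). Time passes only in rows, so rows that do not move let the fingers close. It gives the time, the measured TCP pose, the force and the opening at its end, in the units of the state.
- status.state(): the state, without advancing time (a new reading comes with each control period).
- viewer.capture(name): name is "scene" or "top" or "wrist"; returns the picture (400x640x3 uint8, red, green, blue); there is no depth.
- viewer.camera_params(name): a dict with "fov_y" (degrees; the focal length in pixels is half the picture's height over the tangent of half this angle, whatever the lens; pixels are square), "cx", "cy" (the principal point, pixels), "xyz" and "orientation" of the camera in the world. Camera axes: x right, y down, z forward; pixel columns grow to the right and rows downward; lengths in mm; the calibration is good to about 2 mm. A picture is of the moment at which its call begins: read the wrist's pose just before it. camera_params takes no time and is no camera call; for the wrist camera it gives the pose at the moment of the call.
- robot.finish_job(): hands the job in, once; it reports no verdict.
The state is a dict: "clock": time; "q": joint angles; "qd": joint speeds; "joint_efforts": joint torques, N m; "position": TCP position; "eef_rot": TCP orientation; "ft_force": force on the tool from outside, world axes, zero at the start; "ft_torque": the same for the moment, N m; "gripper_width": finger opening in mm.
Only numpy, scipy, OpenCV 4.12 (cv2) and the standard library are available. Lean on these libraries where they do the work, as an engineer would, in place of code of your own. Each camera call takes 0.05 s, during which the arm holds its last target.

## Working session

There is one attempt and no reset: what is moved stays moved. The work goes in short steps, Python scripts to look and compute and a tool call to move; the robot and the scene stay as the last step left them, time stands still between calls to the robot, and variables do not carry over. Pictures are saved under pics/ and viewed, and the job is handed in when it is done.

Besides the shell and the picture viewer there is one more tool, called after "Emit:" as name(argument=value, ...), one argument or row to a line, values as JSON. jog_arm: Moves the arm, as the interface text tells. Shifts and turns lie within -1 to 1; 1 stands for 50 mm of shift or 0.08 rad of turn. Its arguments: {"type":"object","properties":{"targets":{"type":"array"},"force":{"type":"number"}},"required":["targets"]}

```bash
mkdir -p pics
cat > h.py <<'E'
import numpy as np, cv2
from scipy.spatial.transform import Rotation as R
from cell import status, viewer, robot
def cam(n): return viewer.camera_params(n)
def rot(p):
    o=np.array(p["orientation"],float)
    return o if o.shape==(3,3) else (R.from_rotvec(o).as_matrix() if o.size==3 else R.from_quat(o).as_matrix())
def ray(p,u,v):
    f=200/np.tan(np.radians(p["fov_y"])/2)
    d=rot(p)@np.array([(u-p["cx"])/f,(v-p["cy"])/f,1.]);return np.array(p["xyz"],float),d/np.linalg.norm(d)
def onz(p,u,v,z):
    o,d=ray(p,u,v);return o+d*(z-o[2])/d[2]
def proj(p,X):
    f=200/np.tan(np.radians(p["fov_y"])/2)
    c=rot(p).T@(np.array(X,float)-np.array(p["xyz"]));return np.array([p["cx"]+f*c[0]/c[2],p["cy"]+f*c[1]/c[2]])
def tri(p1,a,p2,b):
    o1,d1=ray(p1,*a);o2,d2=ray(p2,*b)
    A=np.array([d1,-d2]).T;s=np.linalg.lstsq(A,o2-o1,rcond=None)[0]
    x,y=o1+s[0]*d1,o2+s[1]*d2;return (x+y)/2,np.linalg.norm(x-y)
def save(im,n): cv2.imwrite("pics/"+n+".png",im[:,:,::-1])
E
python3 - <<'E'
from h import *
for n in("scene","top","wrist"):
    p=cam(n);print(n,p);save(viewer.capture(n),n+"0")
print(status.state())
E
```

```text
scene {'fov_y': 44.58016501943602, 'cx': 317.74399627799176, 'cy': 202.03268667648916, 'xyz': array([1439.90284696,  331.05457822,  799.47150032]), 'orientation': array([-1.4847526 , -1.84286086,  0.99681487])}
top {'fov_y': 49.284109586507725, 'cx': 316.4142001619161, 'cy': 202.73502821712037, 'xyz': array([ 279.54293161,   93.6807375 , 1341.155826  ]), 'orientation': array([-2.14884915,  2.15516623, -0.13201267])}
wrist {'fov_y': 64.84811351109256, 'cx': 323.2812080609192, 'cy': 198.07534475093672, 'xyz': array([174.11241785, 603.57350636, 373.17985143]), 'orientation': array([2.40585825, 1.59419721, 0.23579134])}
{'clock': 0.15, 'q': array([ 9.91456001e-01,  5.28268533e-01,  1.43360799e+00,  1.59137460e-05,
        1.18138268e+00, -1.78514052e-01]), 'qd': array([ 0.00035652, -0.00120881, -0.00307174,  0.00058713,  0.00135287,
       -0.00080074]), 'joint_efforts': array([ 1.27680254e-03, -4.42745304e+01, -1.78275508e+01, -2.35059861e-04,
        5.62997680e-03,  5.31840342e-06]), 'position': array([243.50747621, 574.96589034, 198.24867981]), 'eef_rot': array([ 0.31324001,  1.54846165, -0.31567711]), 'ft_force': array([-0.119321  , -0.58153675,  0.48324267]), 'ft_torque': array([ 0.00930987, -0.02610029,  0.02775825]), 'gripper_width': 85.54429328848553}
```

View pics/scene0.png

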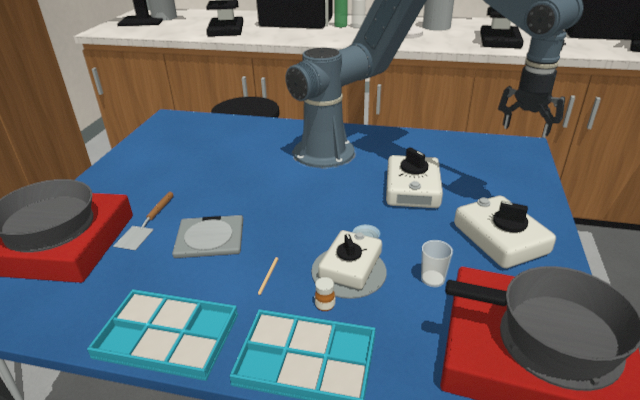

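View pics/top0.png

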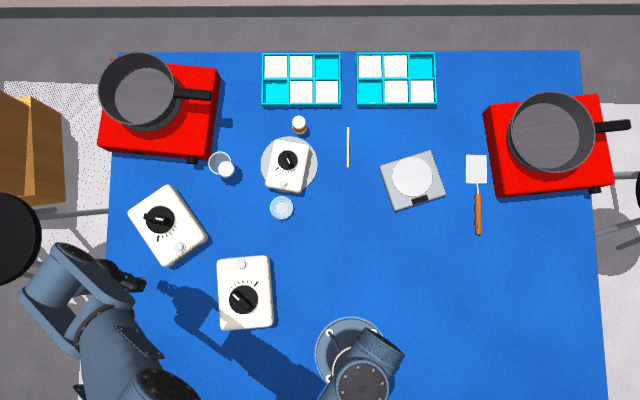

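View pics/wrist0.png

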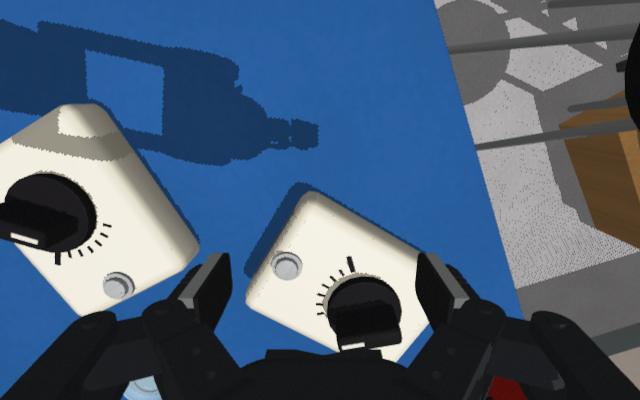

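The smallest timer is the one on the round mat: top picture about (288,163), scene picture about (350,258). The two larger ones, at top (168,225) and (244,292), are the look-alikes. Next I'll segment and measure it.

Run:
```python
from h import *
t=cv2.imread("pics/top0.png");s=cv2.imread("pics/scene0.png")
a=cv2.resize(t[115:225,230:350],None,fx=5,fy=5,interpolation=cv2.INTER_CUBIC)
b=cv2.resize(s[215:315,300:460],None,fx=5,fy=5,interpolation=cv2.INTER_CUBIC)
cv2.imwrite("pics/tc.png",a);cv2.imwrite("pics/sc.png",b)
p=cam("top")
hsv=cv2.cvtColor(t,cv2.COLOR_BGR2HSV)
m=((hsv[...,2]>170)&(hsv[...,1]<60)).astype(np.uint8);m[:135]=0;m[200:]=0;m[:,:255]=0;m[:,320:]=0
m=cv2.morphologyEx(m,cv2.MORPH_CLOSE,np.ones((5,5)))
c=max(cv2.findContours(m,cv2.RETR_EXTERNAL,2)[0],key=cv2.contourArea)
bx=cv2.boxPoints(cv2.minAreaRect(c));print(bx)
for q in bx: print(onz(p,*q,50).round(1))
print(onz(p,289,160,90),onz(p,284,183,62))
```

```text
[[256.05475 183.96281]
 [266.0854  131.30199]
 [321.54926 141.86653]
 [311.51862 194.52736]]
[504.1 282.7  50. ]
[667.1 254.6  50. ]
[633.2  85.4  50. ]
[471.5 116.   50. ]
[568.07306148 181.2666925   90.        ] [504.65245968 197.73159677  62.        ]
```

View pics/tc.png

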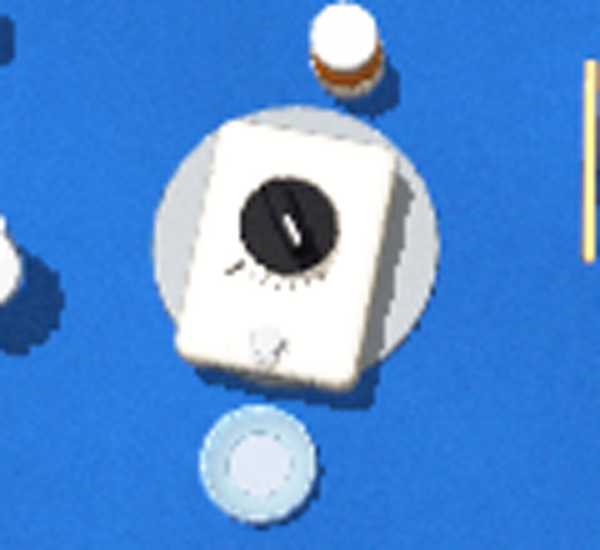

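View pics/sc.png

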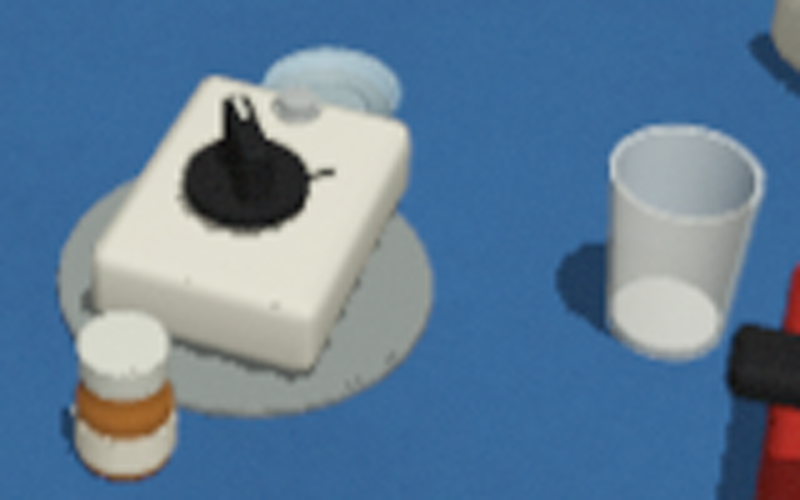

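Run:
```python
from h import *
p=cam("top");s=cam("scene")
T=lambda x,y:(230+x/5,115+y/5)
S=lambda x,y:(300+x/5,215+y/5)
print("mat",onz(p,*T(296,246),6))
for z in (66,75,84):print("skirt",z,onz(p,*T(289,226),z))
print("skirt tri",tri(p,T(289,226),s,S(246,183)))
print("plunger",onz(p,*T(264,342),62),tri(p,T(264,342),s,S(298,103)))
a=onz(p,*T(274,188),105);b=onz(p,*T(306,262),105);print("bar",a,b,np.arctan2(*(a-b)[[1,0]]))
a=onz(p,*T(180,352),50);b=onz(p,*T(217,125),50);print("yaw",np.arctan2(*(b-a)[[1,0]]))
a=onz(p,*T(355,385),50);b=onz(p,*T(392,155),50);print("yaw",np.arctan2(*(b-a)[[1,0]]))
print(R.from_rotvec(status.state()["eef_rot"]).as_matrix().round(3))
```

```text
mat [574.03741642 186.44745459   6.        ]
skirt 66 [573.01165739 186.53068083  66.        ]
skirt 75 [570.94036659 185.87534956  75.        ]
skirt 84 [568.86907579 185.22001829  84.        ]
skirt tri (array([573.88354771, 187.78510009,  61.4792782 ]), np.float64(1.8801128107658682))
plunger [503.45764693 201.29723886  62.        ] (array([504.2216905 , 202.02371687,  57.31379136]), np.float64(0.6729726194378429))
bar [586.60662282 192.53820521 105.        ] [542.74398247 173.73406538 105.        ] 0.4050047526207611
yaw -0.14761262544847492
yaw -0.15586946220429027
[[-0.001  0.39   0.921]
 [-0.001  0.921 -0.39 ]
 [-1.    -0.002 -0.   ]]
```

Emit:
jog_arm(
  targets=[
    {"delta_pos": [0.5, -0.7, 0.1], "rot": [0, 0, 1], "claw": 85},
    {"delta_pos": [0.5, -0.7, 0.1], "rot": [0, 0, 1], "claw": 85},
    {"delta_pos": [0.5, -0.7, 0.1], "rot": [0, 0, 1], "claw": 85},
    {"delta_pos": [0.5, -0.7, 0.1], "rot": [0, 0, 1], "claw": 85},
    {"delta_pos": [0.5, -0.7, 0.1], "rot": [0, 0, 1], "claw": 85},
  ],
)

```text
clock: 0.65
position: [369.3, 398.9, 224.0]
eef_rot: [-0.003, 1.571, 0.002]
ft_force: [1.1, 0.6, -0.4]
gripper_width: 84.8
```

Emit:
jog_arm(
  targets=[
    {"delta_pos": [0.5, -0.7, 0.1], "rot": [0, 0, 1], "claw": 85},
    {"delta_pos": [0.5, -0.7, 0.1], "rot": [0, 0, 1], "claw": 85},
    {"delta_pos": [0.5, -0.7, 0.1], "rot": [0, 0, 1], "claw": 85},
    {"delta_pos": [0.5, -0.7, 0.1], "rot": [0, 0, 1], "claw": 85},
    {"delta_pos": [0.5, -0.7, 0.1], "rot": [0, 0, 1], "claw": 85},
  ],
)

```text
clock: 1.15
position: [494.4, 223.9, 249.1]
eef_rot: [-0.316, 1.548, 0.316]
ft_force: [0.2, 0.2, -0.5]
gripper_width: 85.0
```

Emit:
jog_arm(
  targets=[
    {"delta_pos": [0.4, -0.7, 0], "rot": [0, 0, 0], "claw": 85},
    {"delta_pos": [0, 0, 0], "rot": [0, 0, 0], "claw": 85},
    {"delta_pos": [0, 0, 0], "rot": [0, 0, 0], "claw": 85},
  ],
)

```text
clock: 1.45
position: [513.8, 189.6, 248.6]
eef_rot: [-0.311, 1.549, 0.312]
ft_force: [-1.2, 0.4, -0.6]
gripper_width: 84.9
```

Run:
```python
from h import *
import pickle
p=cam("wrist");save(viewer.capture("wrist"),"w1");pickle.dump(p,open("w1.pkl","wb"))
st=status.state();print(st["position"],st["q"],st["ft_force"],st["ft_torque"]);print(R.from_rotvec(st["eef_rot"]).as_matrix().round(3))
```

```text
[513.1762034  190.47376991 248.59290738] [ 1.50884047e-01  3.66405123e-01  1.56686027e+00  5.62320708e-04
  1.20976313e+00 -1.81848795e+00] [ 0.07086011 -0.73295473 -0.01115027] [-0.01190806 -0.00608485 -0.00306775]
[[-0.001 -0.388  0.922]
 [ 0.     0.922  0.388]
 [-1.     0.001 -0.001]]
```

View pics/w1.png

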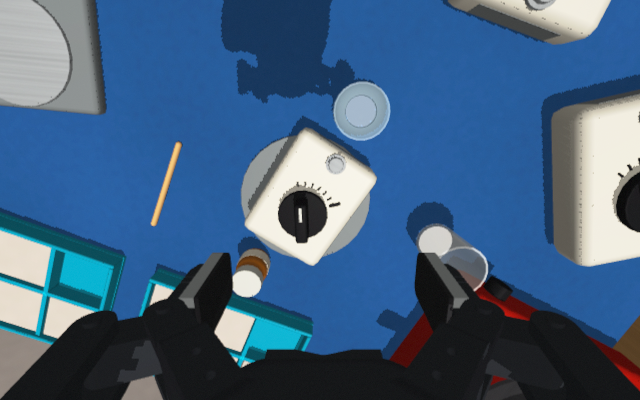

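The knob is at (302,214), its bar nearly upright in the picture, so the jaws are already about square to it. The plunger is at (336,162). I'll take a second, closer view.

Emit:
jog_arm(
  targets=[
    {"delta_pos": [0.5, -0.2, -0.4], "rot": [0, 0, 0], "claw": 50},
    {"delta_pos": [0.5, -0.1, -0.4], "rot": [0, 0, 0], "claw": 50},
    {"delta_pos": [0, 0, 0], "rot": [0, 0, 0], "claw": 40},
    {"delta_pos": [0, 0, 0], "rot": [0, 0, 0], "claw": 40},
  ],
)

```text
clock: 1.9
position: [562.4, 176.7, 208.2]
eef_rot: [-0.314, 1.551, 0.315]
ft_force: [-0.6, -0.1, -0.5]
gripper_width: 40.0
```

Run:
```python
from h import *
import pickle
p=cam("wrist");save(viewer.capture("wrist"),"w2");pickle.dump(p,open("w2.pkl","wb"))
for i in range(3):
  st=status.state();print(st["position"],st["ft_force"])
for n in("w1","w2"):
  q=pickle.load(open(n+".pkl","rb"))
  for X in ([573,187,75],[503,201,62],[548.,180,100]):print(n,proj(q,X))
a=cv2.imread("pics/w1.png")[100:290,220:400];cv2.imwrite("pics/w1c.png",cv2.resize(a,None,fx=3,fy=3,interpolation=2))
```

```text
[562.45194093 176.73243031 208.95573628] [0.42802252 0.49381059 0.02993874]
[562.45194093 176.73243031 208.95573628] [0.42802252 0.49381059 0.02993874]
[562.45194093 176.73243031 208.95573628] [0.42802252 0.49381059 0.02993874]
w1 [301.43519949 216.72531584]
w1 [335.49195485 165.06751577]
w1 [302.42405139 202.33261911]
w2 [328.13534689 193.97560157]
w2 [368.19392265 133.96784115]
w2 [332.31593797 174.58640777]
```

View pics/w2.png

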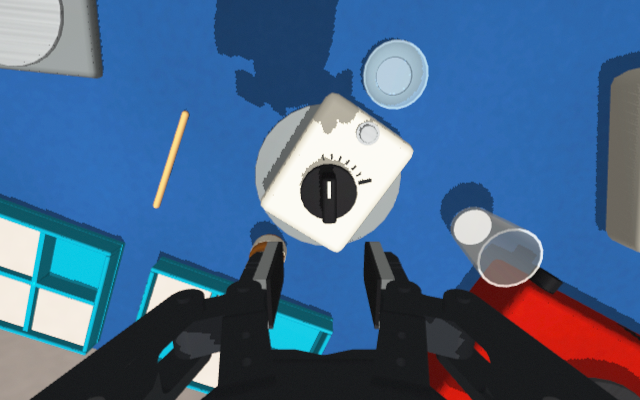

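View pics/w1c.png

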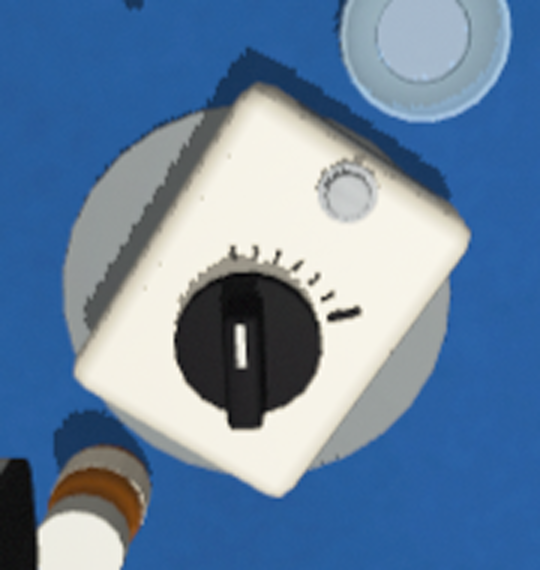

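Run:
```python
from h import *
import pickle
for n in("w1","w2"):
  q=pickle.load(open(n+".pkl","rb"));print(n,q["xyz"],rot(q)[:,2])
for n,(x,y) in (("w1",(270,180)),("w2",(295,155))):
  a=cv2.imread(f"pics/{n}.png")
  cv2.imwrite(f"pics/{n}d.png",cv2.resize(a[y:y+75,x:x+70],None,fx=8,fy=8,interpolation=2))
  g=cv2.cvtColor(a,cv2.COLOR_BGR2GRAY)
  m=((g<75)&(cv2.cvtColor(a,cv2.COLOR_BGR2HSV)[...,1]<90)).astype(np.uint8)[y:y+75,x:x+70]
  m=cv2.morphologyEx(m,cv2.MORPH_OPEN,np.ones((7,7)))
  c=max(cv2.findContours(m,cv2.RETR_EXTERNAL,cv2.CHAIN_APPROX_NONE)[0],key=cv2.contourArea)
  print(n,cv2.boundingRect(c),[ (r+y,np.where(m[r])[0][[0,-1]]+x) for r in range(10,75,4) if m[r].any()])
```

```text
w1 [444.39675692 160.45589205 423.69817188] [ 0.26747724  0.1136365  -0.95683994]
w2 [493.41853777 147.24272722 383.43907254] [ 0.26545529  0.11453967 -0.95729523]
w1 (9, 11, 47, 52) [(194, array([289, 315])), (198, array([284, 320])), (202, array([282, 323])), (206, array([280, 324])), (210, array([279, 325])), (214, array([279, 325])), (218, array([279, 325])), (222, array([280, 324])), (226, array([282, 322])), (230, array([286, 320])), (234, array([291, 315])), (238, array([296, 307])), (242, array([297, 304]))]
w2 (6, 9, 55, 59) [(165, array([320, 336])), (169, array([312, 344])), (173, array([308, 349])), (177, array([305, 351])), (181, array([303, 353])), (185, array([302, 355])), (189, array([301, 355])), (193, array([301, 355])), (197, array([301, 355])), (201, array([303, 354])), (205, array([304, 352])), (209, array([308, 349])), (213, array([312, 344])), (217, array([319, 337])), (221, array([323, 334]))]
```

View pics/w2d.png

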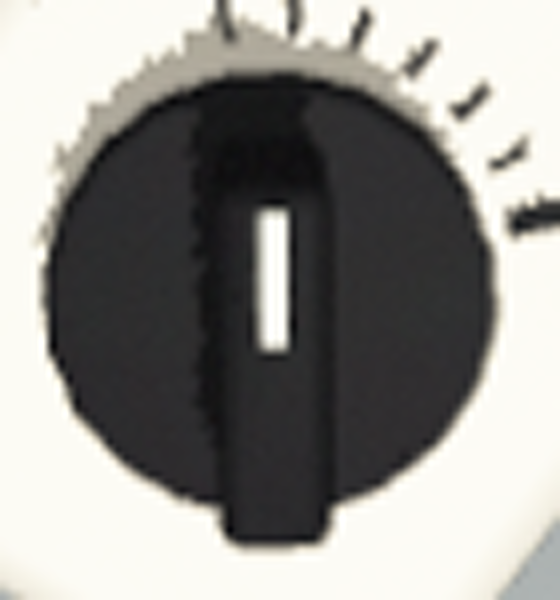

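View pics/w1d.png

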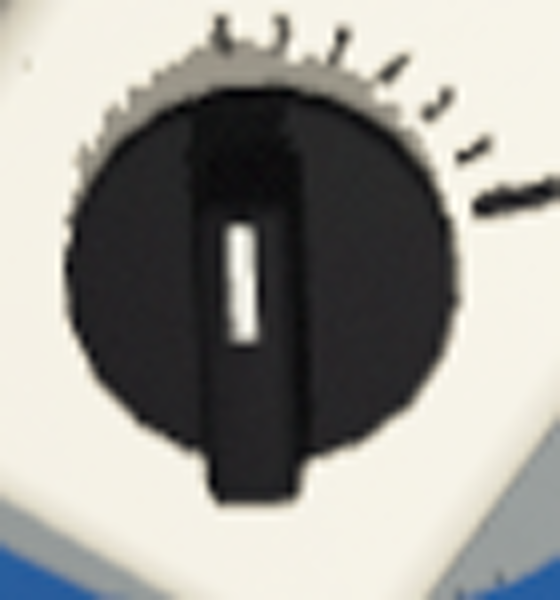

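Run:
```python
from h import *
import pickle
w1,w2=[pickle.load(open(n+".pkl","rb")) for n in("w1","w2")]
top=cam("top")
for nm,a,b in(("skirt",(302.6,214.6),(328.6,191.4)),("barfar",(302,242.2),(329.5,222.5)),("lnear",(300.,207.7),(329.4,181)),("lfar",(300.6,222.9),(329.4,199)),("plg",(220+347/3,100+192/3),(368,132.5))):
  print(nm,tri(w1,a,w2,b),onz(w1,*a,75),onz(w2,*b,75))
for w,n,c in((w1,48.9,(302.6,214.6)),(w2,56.5,(328.6,191.4))):
  D=60*314.9/n;o,d=ray(w,*c);print("by size",o+d*D/(d@rot(w)[:,2]))
X1,X2=onz(w1,302,242.2,105),onz(w1,300,207.7,105);print("barang",np.arctan2(*(X1-X2)[[1,0]]))
X1,X2=onz(w2,329.5,222.5,105),onz(w2,329.4,181,105);print("barang",np.arctan2(*(X1-X2)[[1,0]]))
for w,L in((w1,((220+75/3,100+375/3),(220+245/3,100+85/3),(220+280/3,100+495/3),(220+470/3,100+235/3))),):
  P=[onz(w,*u,50) for u in L];print(np.array(P).round(1));print("yaw",[np.arctan2(*(P[i]-P[j])[[1,0]]) for i,j in((0,1),(2,3))])
```

```text
skirt (array([571.90712263, 187.41164064,  69.23506523]), np.float64(0.697592673887805)) [569.99715932 187.28460505  75.        ] [570.31162054 186.36028569  75.        ]
barfar (array([594.49254127, 197.4323681 ,  93.9580705 ]), np.float64(0.28769834365197966)) [603.21480945 199.68949308  75.        ] [601.0235131  200.58424582  75.        ]
lnear (array([554.41868005, 179.80396179, 100.84567952]), np.float64(0.0576259334530565)) [563.21197367 181.3245789   75.        ] [560.01151087 182.81088158  75.        ]
lfar (array([570.29389331, 186.71667984, 101.32538371]), np.float64(0.19230530133009213)) [580.62887096 188.95393715  75.        ] [577.41582853 190.30496911  75.        ]
plg (array([501.88136291, 200.6208112 ,  60.72639952]), np.float64(0.4483811850270865)) [499.70584016 199.2423434   75.        ] [501.42702733 198.05809407  75.        ]
by size [575.4541099  188.45022998  59.85013858]
by size [573.73349351 188.10108357  61.27393666]
barang 0.4303876623659185
barang 0.40893855124459033
[[620.4 126.8  50. ]
 [480.4 148.9  50. ]
 [639.5 228.5  50. ]
 [500.6 255.1  50. ]]
yaw [np.float64(-0.15702686589787396), np.float64(-0.1889321221649052)]
```

Emit:
jog_arm(
  targets=[
    {"delta_pos": [0.2, 0.2, -0.6], "rot": [0, 0, 0.2], "claw": 40},
    {"delta_pos": [0, 0, -0.6], "rot": [0, 0, 0], "claw": 40},
    {"delta_pos": [0, 0, -0.5], "rot": [0, 0, 0], "claw": 40},
    {"delta_pos": [0, 0, 0], "rot": [0, 0, 0], "claw": 40},
  ],
)

```text
clock: 2.35
position: [570.0, 186.1, 121.8]
eef_rot: [-0.327, 1.553, 0.328]
ft_force: [0.3, 0.2, -0.4]
gripper_width: 40.2
```

Run:
```python
from h import *
import pickle
p=cam("wrist");save(viewer.capture("wrist"),"w3");pickle.dump(p,open("w3.pkl","wb"))
st=status.state();print(st["position"],st["ft_force"],st["ft_torque"])
a=cv2.imread("pics/w3.png")[100:350,200:450];cv2.imwrite("pics/w3c.png",cv2.resize(a,None,fx=2.4,fy=2.4,interpolation=2))
```

```text
[571.84802569 186.23437303 123.69286735] [ 0.23206178 -0.1142246   0.3229603 ] [-0.03005886  0.01557379 -0.00858956]
```

View pics/w3c.png

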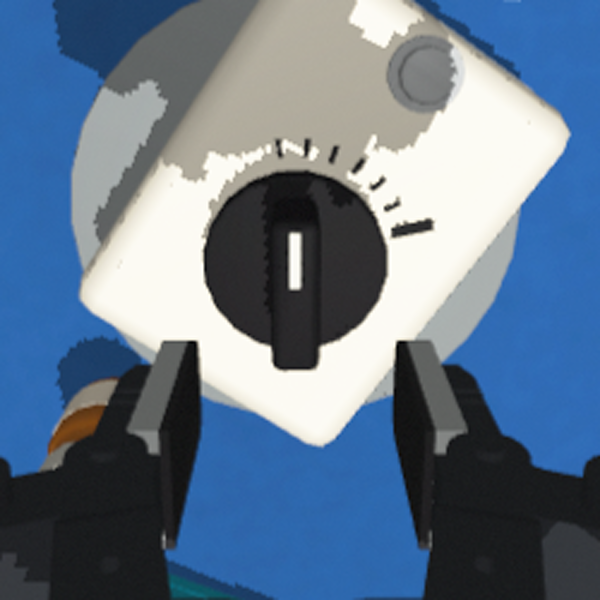

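Run:
```python
from h import *
import pickle
w=[pickle.load(open(n+".pkl","rb")) for n in("w1","w2","w3")]
s3=(200+295.5/2.4,100+259/2.4)
print(tri(w[0],(302.6,214.6),w[2],s3),tri(w[1],(328.6,191.4),w[2],s3))
print(onz(w[2],*s3,66),onz(w[2],*s3,72))
l3=(200+295/2.4,100+290/2.4);print("line far",tri(w[0],(300.6,222.9),w[2],l3))
```

```text
(array([571.79047751, 187.37186033,  68.76667795]), np.float64(1.1408133671419054)) (array([574.36495743, 188.3766515 ,  58.7681956 ]), np.float64(0.08523499541576375))
[572.18493398 187.34711005  66.        ] [570.3707542 186.5279886  72.       ]
line far (array([571.68883864, 186.95104245,  96.93766214]), np.float64(0.7949109141216312))
```

Emit:
jog_arm(
  targets=[
    {"delta_pos": [0, 0, 0], "rot": [0, 0, 0], "claw": 24},
    {"delta_pos": [0, 0, 0], "rot": [0, 0, 0], "claw": 24},
    {"delta_pos": [0, 0, -0.3], "rot": [0, 0, 0], "claw": 24},
    {"delta_pos": [0, 0, -0.2], "rot": [0, 0, 0], "claw": 24},
    {"delta_pos": [0, 0, 0], "rot": [0, 0, 0], "claw": 24},
  ],
)

```text
clock: 2.9
position: [573.0, 185.3, 98.5]
eef_rot: [-0.326, 1.548, 0.326]
ft_force: [-0.3, -0.7, 1.6]
gripper_width: 23.8
```

Run:
```python
from h import *
save(viewer.capture("wrist"),"w4")
st=status.state();print(st["position"],st["ft_force"],st["ft_torque"])
a=cv2.imread("pics/w4.png")[150:400,200:450];cv2.imwrite("pics/w4c.png",cv2.resize(a,None,fx=2.4,fy=2.4,interpolation=2))
```

```text
[573.50438853 185.38548641  98.97657814] [-0.96336406 -0.03397475 -0.72948152] [0.02064744 0.017117   0.00869934]
```

View pics/w4c.png

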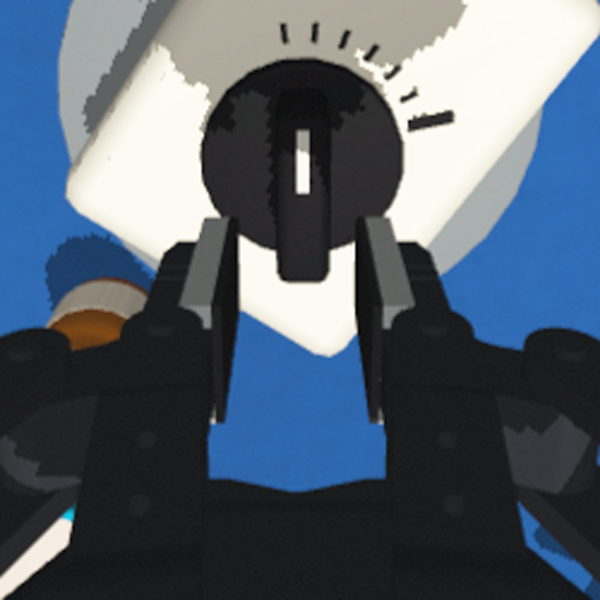

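Run:
```python
from h import *
p=cam("wrist");st=status.state();M=R.from_rotvec(st["eef_rot"]).as_matrix();t=st["position"]
print(t,p["xyz"],M.round(3).tolist())
def c(X): return ((proj(p,X)-[200,150])*2.4).round(0)
for back in(0,3,6,19):
  print(back,[c(t+M@[-back,s,z]) for z in(-11,11) for s in(-11.9,11.9)])
for z in (90,95,101,105):print(z,c([572,187,z]),[c(np.array([572,187,z])+7*s*M[:,1]) for s in(-1,1)])
```

```text
[573.50438853 185.38548641  98.97657814] [504.56652928 155.03438951 274.06778236] [[-0.001, -0.403, 0.915], [-0.0, 0.915, 0.403], [-1.0, 0.0, -0.001]]
0 [array([247., 158.]), array([343., 158.]), array([248., 239.]), array([342., 239.])]
3 [array([246., 163.]), array([344., 163.]), array([248., 245.]), array([342., 245.])]
6 [array([245., 167.]), array([345., 167.]), array([247., 250.]), array([343., 250.])]
19 [array([242., 188.]), array([349., 188.]), array([243., 276.]), array([347., 276.])]
90 [303. 183.] [array([276., 183.]), array([330., 183.])]
95 [303. 191.] [array([276., 191.]), array([331., 191.])]
101 [303. 200.] [array([275., 200.]), array([332., 200.])]
105 [304. 207.] [array([275., 207.]), array([332., 207.])]
```

Run:
```python
from h import *
im=viewer.capture("scene");st=status.state();p=cam("scene");t=st["position"]
im=np.ascontiguousarray(im)[:,:,::-1]
x,y=290,150
c=cv2.resize(im[y:y+150,x:x+150],None,fx=4,fy=4,interpolation=2)
for z in (0,36):
  q=((proj(p,t+[0,0,z])-[x,y])*4).astype(int);print(z,q);cv2.circle(c,tuple(int(v) for v in q),3,(0,0,255),-1)
cv2.imwrite("pics/s4.png",c)
```

```text
0 [231 355]
36 [232 304]
```

View pics/s4.png

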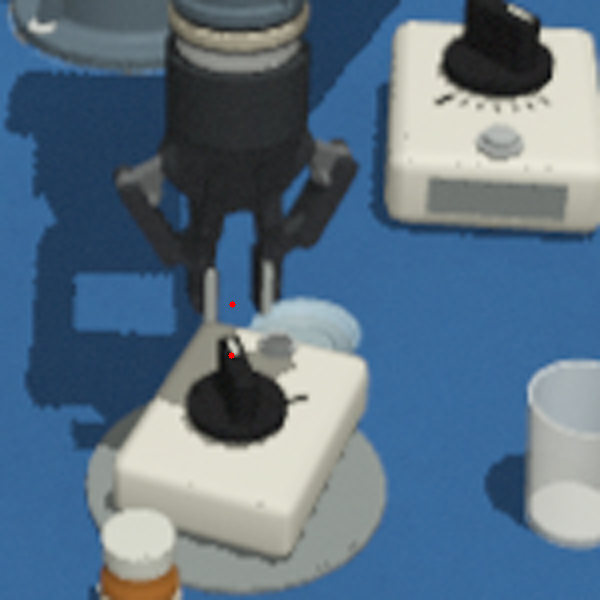

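Emit:
jog_arm(
  targets=[
    {"delta_pos": [-0.012, 0.028, -0.3], "rot": [0, 0, 0], "claw": 24},
    {"delta_pos": [0, 0, -0.2], "rot": [0, 0, 0], "claw": 24},
    {"delta_pos": [0, 0, 0], "rot": [0, 0, 0], "claw": 24},
    {"delta_pos": [0, 0, 0], "rot": [0, 0, 0], "claw": 24},
  ],
)

```text
clock: 3.4
position: [573.3, 186.8, 74.1]
eef_rot: [-0.326, 1.546, 0.326]
ft_force: [-0.3, 0.0, 0.1]
gripper_width: 24.0
```

```bash
cat > look.py <<'E'
from h import *
import sys
n=sys.argv[1]
a=viewer.capture("wrist")[:,:,::-1];b=viewer.capture("scene")[:,:,::-1]
st=status.state();print(st["clock"],st["position"].round(1),st["ft_force"].round(2),st["ft_torque"].round(3),st["gripper_width"])
a=cv2.resize(a[150:350,200:450],None,fx=2,fy=2,interpolation=2);b=cv2.resize(b[190:310,290:390],(333,400),interpolation=2)
cv2.imwrite("pics/"+n+".png",np.hstack([a,b])[:, :800])
E
python3 look.py l5
```

```text
3.5 [573.7 186.9  74.5] [-0.74  0.25  0.33] [-0.038  0.014 -0.073] 24.00786920733161
```

View pics/l5.png

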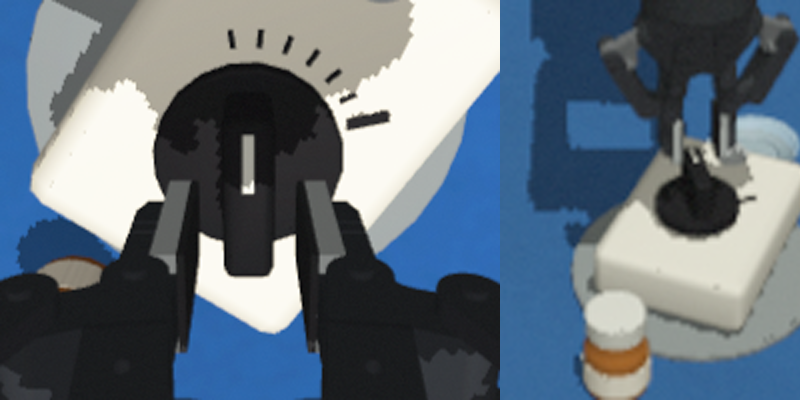

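The bar (x 225–273) now sits midway between the tips (199 and 301). The tips are still above it, about 30 mm higher than the reported TCP, so I'll go down slowly and watch the force.

Emit:
jog_arm(
  targets=[
    {"delta_pos": [0, 0, -0.25], "rot": [0, 0, 0], "claw": 24},
    {"delta_pos": [0, 0, -0.15], "rot": [0, 0, 0], "claw": 24},
    {"delta_pos": [0, 0, 0], "rot": [0, 0, 0], "claw": 24},
  ],
)

```text
clock: 3.8
position: [571.9, 186.6, 52.4]
eef_rot: [-0.326, 1.55, 0.326]
ft_force: [0.2, 0.3, -0.5]
gripper_width: 23.8
```

```bash
python3 look.py l6
```

```text
3.9 [572.8 186.8  53.4] [ 0.29  0.26 -0.22] [-0.065  0.022  0.035] 24.077631767604707
```

View pics/l6.png

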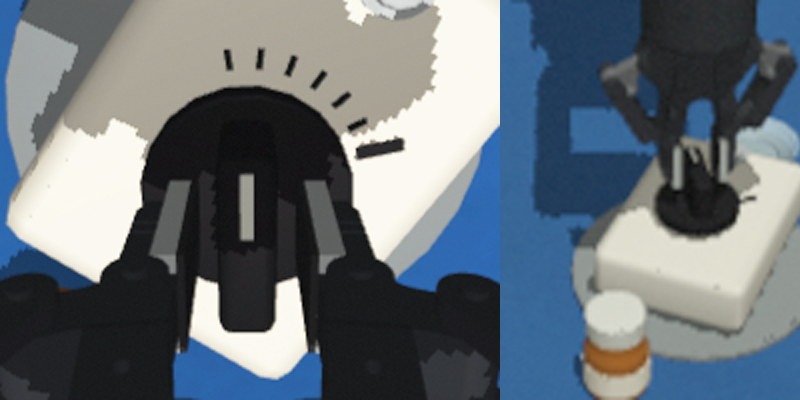

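Emit:
jog_arm(
  targets=[
    {"delta_pos": [0, 0, -0.1], "rot": [0, 0, 0], "claw": 18},
    {"delta_pos": [0, 0, 0], "rot": [0, 0, 0], "claw": 18},
    {"delta_pos": [0, 0, 0], "rot": [0, 0, 0], "claw": 18},
  ],
  force=30,
)

```text
clock: 4.2
position: [573.1, 186.9, 48.9]
eef_rot: [-0.326, 1.546, 0.326]
ft_force: [0.8, -1.0, 0.7]
gripper_width: 17.8
```

Emit:
jog_arm(
  targets=[
    {"delta_pos": [0, 0, -0.03], "rot": [0, 0, 0], "claw": 18},
    {"delta_pos": [0, 0, 0], "rot": [0, 0, 0], "claw": 18},
  ],
)

```text
clock: 4.4
position: [573.2, 186.8, 47.5]
eef_rot: [-0.326, 1.546, 0.326]
ft_force: [-0.8, -0.2, -0.4]
gripper_width: 17.8
```

Emit:
jog_arm(
  targets=[
    {"delta_pos": [0, 0, -0.03], "rot": [0, 0, 0], "claw": 18},
    {"delta_pos": [0, 0, 0], "rot": [0, 0, 0], "claw": 18},
  ],
)

```text
clock: 4.6
position: [573.1, 186.8, 45.9]
eef_rot: [-0.326, 1.546, 0.326]
ft_force: [0.5, -0.3, 0.9]
gripper_width: 18.2
```

Emit:
jog_arm(
  targets=[
    {"delta_pos": [0, 0, -0.02], "rot": [0, 0, 0], "claw": 18},
    {"delta_pos": [0, 0, 0], "rot": [0, 0, 0], "claw": 18},
  ],
)

```text
clock: 4.8
position: [573.1, 186.8, 44.9]
eef_rot: [-0.326, 1.546, 0.326]
ft_force: [-0.0, -0.2, -0.2]
gripper_width: 18.0
```

Emit:
jog_arm(
  targets=[
    {"delta_pos": [0, 0, -0.02], "rot": [0, 0, 0], "claw": 18},
    {"delta_pos": [0, 0, 0], "rot": [0, 0, 0], "claw": 18},
  ],
)

```text
clock: 5.0
position: [573.1, 186.9, 43.9]
eef_rot: [-0.326, 1.546, 0.326]
ft_force: [-1.3, 0.4, -0.2]
gripper_width: 18.1
```

```bash
python3 look.py l7
```

```text
5.1 [573.2 186.9  44. ] [-0.07  0.14  0.11] [-0.016 -0.028  0.018] 17.591450250534354
```

View pics/l7.png

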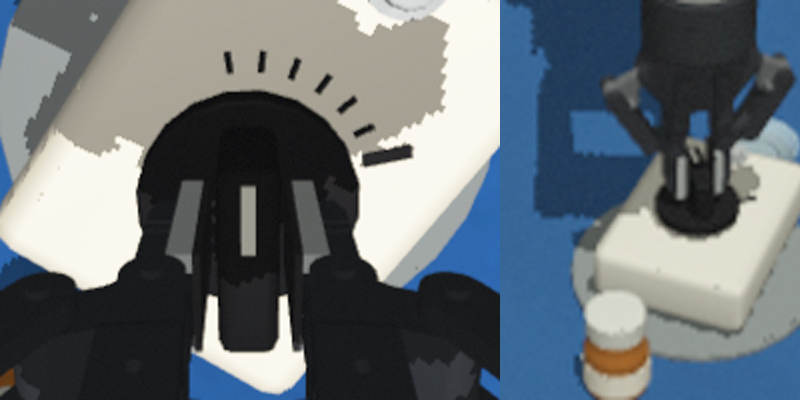

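Emit:
jog_arm(
  targets=[
    {"delta_pos": [0, 0, -0.03], "rot": [0, 0, 0], "claw": 18},
    {"delta_pos": [0, 0, 0], "rot": [0, 0, 0], "claw": 18},
  ],
)

```text
clock: 5.3
position: [573.1, 186.9, 42.3]
eef_rot: [-0.326, 1.546, 0.326]
ft_force: [-0.3, 0.2, -0.2]
gripper_width: 18.4
```

Emit:
jog_arm(
  targets=[
    {"delta_pos": [0, 0, -0.01], "rot": [0, 0, 0], "claw": 18},
    {"delta_pos": [0, 0, 0], "rot": [0, 0, 0], "claw": 18},
  ],
)

```text
clock: 5.5
position: [573.2, 186.9, 41.9]
eef_rot: [-0.326, 1.546, 0.326]
ft_force: [-0.4, -0.2, -0.6]
gripper_width: 18.1
```

Emit:
jog_arm(
  targets=[
    {"delta_pos": [0, 0, -0.02], "rot": [0, 0, 0], "claw": 18},
    {"delta_pos": [0, 0, 0], "rot": [0, 0, 0], "claw": 18},
  ],
)

```text
clock: 5.7
position: [573.1, 186.8, 40.9]
eef_rot: [-0.326, 1.546, 0.326]
ft_force: [-0.7, 0.8, -0.3]
gripper_width: 17.9
```

Emit:
jog_arm(
  targets=[
    {"delta_pos": [0, 0, -0.01], "rot": [0, 0, 0], "claw": 18},
    {"delta_pos": [0, 0, 0], "rot": [0, 0, 0], "claw": 18},
  ],
)

```text
clock: 5.9
position: [573.2, 186.9, 40.5]
eef_rot: [-0.326, 1.546, 0.326]
ft_force: [0.5, -1.0, -0.5]
gripper_width: 17.8
```

Emit:
jog_arm(
  targets=[
    {"delta_pos": [0, 0, -0.02], "rot": [0, 0, 0], "claw": 18},
    {"delta_pos": [0, 0, 0], "rot": [0, 0, 0], "claw": 18},
  ],
)

```text
clock: 6.1
position: [573.1, 186.8, 39.4]
eef_rot: [-0.326, 1.546, 0.326]
ft_force: [0.7, 0.5, -0.1]
gripper_width: 18.3
```

Emit:
jog_arm(
  targets=[
    {"delta_pos": [0, 0, -0.01], "rot": [0, 0, 0], "claw": 18},
    {"delta_pos": [0, 0, 0], "rot": [0, 0, 0], "claw": 18},
  ],
)

```text
clock: 6.3
position: [573.2, 186.8, 38.9]
eef_rot: [-0.326, 1.546, 0.326]
ft_force: [-1.0, 0.5, -0.2]
gripper_width: 17.8
```

Emit:
jog_arm(
  targets=[
    {"delta_pos": [0, 0, -0.02], "rot": [0, 0, 0], "claw": 18},
    {"delta_pos": [0, 0, 0], "rot": [0, 0, 0], "claw": 18},
  ],
)

```text
clock: 6.5
position: [573.1, 186.8, 37.9]
eef_rot: [-0.326, 1.546, 0.326]
ft_force: [-0.2, -0.3, -0.6]
gripper_width: 18.0
```

Emit:
jog_arm(
  targets=[
    {"delta_pos": [0, 0, -0.01], "rot": [0, 0, 0], "claw": 18},
    {"delta_pos": [0, 0, 0], "rot": [0, 0, 0], "claw": 18},
  ],
)

```text
clock: 6.7
position: [573.2, 186.8, 37.5]
eef_rot: [-0.326, 1.546, 0.326]
ft_force: [-0.4, -0.7, -0.0]
gripper_width: 18.1
```

```bash
python3 look.py l8
```

```text
6.8 [573.2 186.8  37.5] [-0.47  0.88 -0.62] [ 0.003  0.029 -0.038] 18.358258989218257
```

View pics/l8.png

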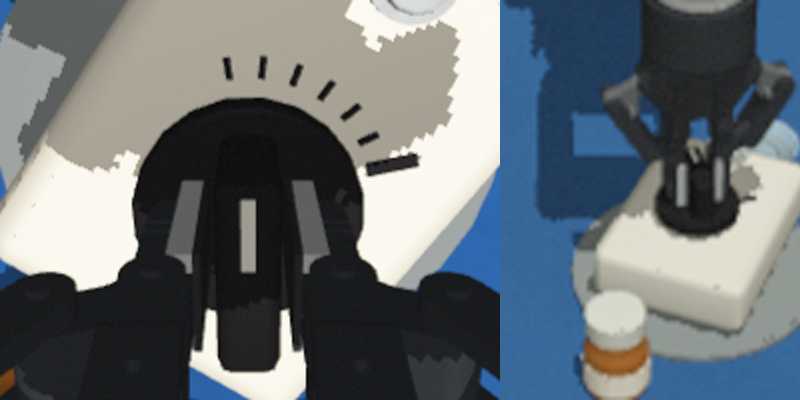

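Emit:
jog_arm(
  targets=[
    {"delta_pos": [0, 0, -0.02], "rot": [0, 0, 0], "claw": 18},
    {"delta_pos": [0, 0, 0], "rot": [0, 0, 0], "claw": 18},
  ],
)

```text
clock: 7.0
position: [573.3, 186.9, 36.6]
eef_rot: [-0.326, 1.546, 0.326]
ft_force: [-0.8, 0.3, 1.6]
gripper_width: 17.8
```

Emit:
jog_arm(
  targets=[
    {"delta_pos": [0, 0, -0.01], "rot": [0, 0, 0], "claw": 18},
    {"delta_pos": [0, 0, 0], "rot": [0, 0, 0], "claw": 18},
  ],
)

```text
clock: 7.2
position: [573.4, 186.9, 36.6]
eef_rot: [-0.326, 1.546, 0.326]
ft_force: [-0.5, -0.5, 4.4]
gripper_width: 18.2
```

Contact with the skirt at reported z = 36.6, about 5 N per commanded mm. Now I'll grip the bar, then press.

Emit:
jog_arm(
  targets=[
    {"delta_pos": [0, 0, 0], "rot": [0, 0, 0], "claw": 14},
    {"delta_pos": [0, 0, 0], "rot": [0, 0, 0], "claw": 12},
    {"delta_pos": [0, 0, 0], "rot": [0, 0, 0], "claw": 10},
    {"delta_pos": [0, 0, 0], "rot": [0, 0, 0], "claw": 10},
  ],
  force=50,
)

```text
clock: 7.6
position: [573.5, 187.2, 36.8]
eef_rot: [-0.326, 1.545, 0.326]
ft_force: [-1.5, -0.6, 6.1]
gripper_width: 13.2
```

```bash
python3 look.py l9
```

```text
7.7 [573.5 187.2  36.8] [-0.7   0.52  5.99] [0.095 0.171 0.051] 13.444021069683258
```

View pics/l9.png

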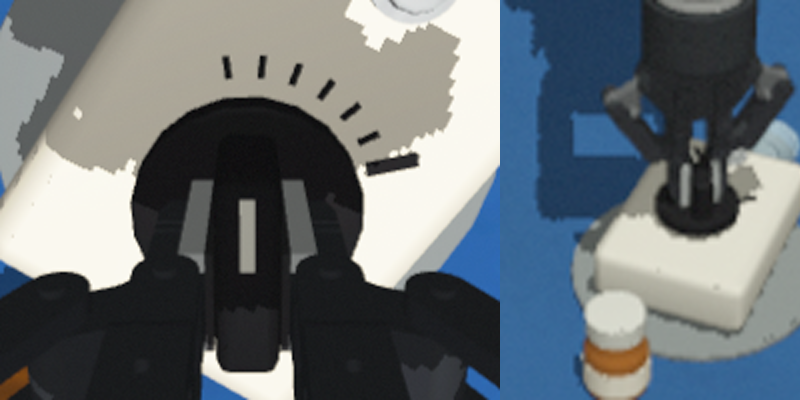

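Emit:
jog_arm(
  targets=[
    {"delta_pos": [0, 0, -0.01], "rot": [0, 0, 0], "claw": 10},
    {"delta_pos": [0, 0, -0.01], "rot": [0, 0, 0], "claw": 10},
    {"delta_pos": [0, 0, 0], "rot": [0, 0, 0], "claw": 10},
  ],
)

```text
clock: 8.0
position: [573.5, 187.2, 36.7]
eef_rot: [-0.326, 1.545, 0.326]
ft_force: [-3.4, 0.7, 11.5]
gripper_width: 13.6
```

Emit:
jog_arm(
  targets=[
    {"delta_pos": [0, 0, -0.01], "rot": [0, 0, 0], "claw": 10},
    {"delta_pos": [0, 0, 0], "rot": [0, 0, 0], "claw": 10},
  ],
)

```text
clock: 8.2
position: [573.5, 187.2, 36.7]
eef_rot: [-0.326, 1.545, 0.326]
ft_force: [-3.3, 0.3, 13.7]
gripper_width: 13.5
```

Emit:
jog_arm(
  targets=[
    {"delta_pos": [-0.01, 0, -0.01], "rot": [0, 0, 0], "claw": 10},
    {"delta_pos": [0, 0, -0.005], "rot": [0, 0, 0], "claw": 10},
    {"delta_pos": [0, 0, 0], "rot": [0, 0, 0], "claw": 10},
  ],
)

```text
clock: 8.5
position: [573.5, 187.2, 36.7]
eef_rot: [-0.326, 1.544, 0.326]
ft_force: [-3.3, -0.1, 17.0]
gripper_width: 13.3
```

```bash
python3 look.py l10
```

```text
8.6 [573.6 187.2  36.7] [-2.920e+00 -1.000e-02  1.731e+01] [-0.008  0.644  0.028] 13.257938646234916
```

Emit:
jog_arm(
  targets=[
    {"delta_pos": [0, 0, 0], "rot": [0, 0, -0.4], "claw": 10},
    {"delta_pos": [0, 0, 0], "rot": [0, 0, -0.4], "claw": 10},
    {"delta_pos": [0, 0, 0], "rot": [0, 0, -0.4], "claw": 10},
  ],
)

```text
clock: 8.9
position: [573.5, 187.3, 36.7]
eef_rot: [-0.251, 1.554, 0.251]
ft_force: [-3.5, -0.2, 17.5]
gripper_width: 13.5
```

```bash
python3 look.py l11
```

```text
9.0 [573.5 187.3  36.7] [-3.69  0.06 17.18] [-0.013  0.672  0.286] 13.238121595073526
```

View pics/l11.png

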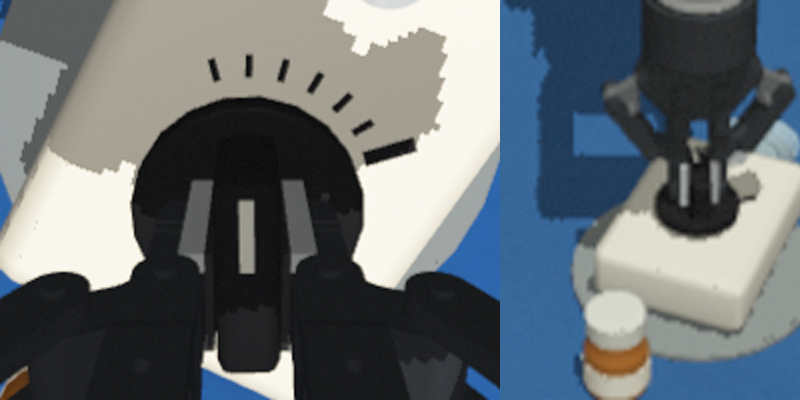

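Emit:
jog_arm(
  targets=[
    {"delta_pos": [0, 0, 0], "rot": [0, 0, -0.5], "claw": 10},
    {"delta_pos": [0, 0, 0], "rot": [0, 0, -0.5], "claw": 10},
    {"delta_pos": [0, 0, 0], "rot": [0, 0, -0.5], "claw": 10},
    {"delta_pos": [0, 0, 0], "rot": [0, 0, -0.5], "claw": 10},
    {"delta_pos": [0, 0, 0], "rot": [0, 0, -0.5], "claw": 10},
  ],
)

```text
clock: 9.5
position: [573.4, 187.6, 36.6]
eef_rot: [-0.093, 1.566, 0.094]
ft_force: [-3.8, 1.9, 16.6]
gripper_width: 13.1
```

```bash
python3 look.py l12
python3 - <<'E'
from h import *
im=viewer.capture("top");save(im,"t12")
a,b=[cv2.imread(f"pics/{n}.png")[115:225,240:340] for n in("top0","t12")]
cv2.imwrite("pics/tt.png",cv2.resize(np.hstack([a,b]),None,fx=4,fy=4,interpolation=2))
E
```

```text
9.6 [573.4 187.6  36.6] [-3.45  0.22 16.92] [0.191 0.679 0.274] 13.268763267448882
```

View pics/l12.png

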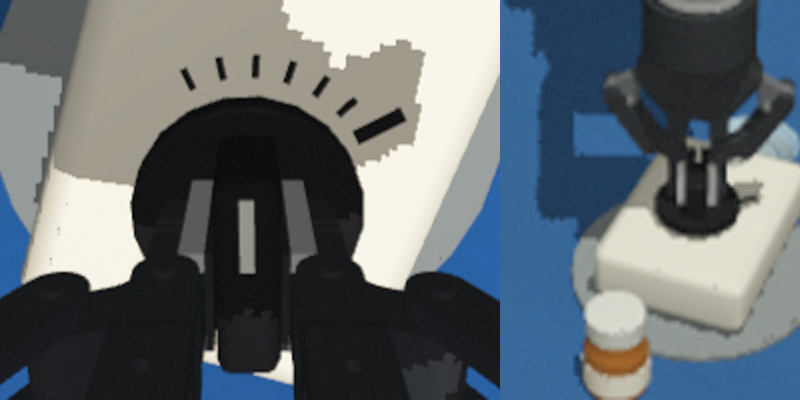

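View pics/tt.png

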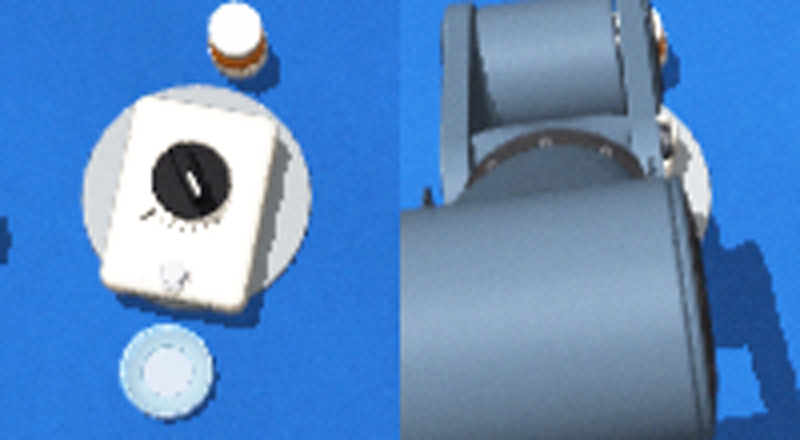

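Emit:
jog_arm(
  targets=[
    {"delta_pos": [-0.01, 0, 0], "rot": [0, 0, -0.5], "claw": 10},
    {"delta_pos": [0, 0, 0], "rot": [0, 0, -0.5], "claw": 10},
    {"delta_pos": [0, 0, 0], "rot": [0, 0, -0.5], "claw": 10},
    {"delta_pos": [0, 0, 0], "rot": [0, 0, -0.5], "claw": 10},
    {"delta_pos": [0, 0, 0], "rot": [0, 0, -0.5], "claw": 10},
  ],
)

```text
clock: 10.15
position: [573.5, 187.8, 36.7]
eef_rot: [0.064, 1.566, -0.062]
ft_force: [-2.6, 1.5, 17.2]
gripper_width: 13.2
```

Emit:
jog_arm(
  targets=[
    {"delta_pos": [0, 0, 0], "rot": [0, 0, -0.5], "claw": 10},
    {"delta_pos": [0, 0, 0], "rot": [0, 0, -0.5], "claw": 10},
    {"delta_pos": [0, 0, 0], "rot": [0, 0, -0.5], "claw": 10},
    {"delta_pos": [0, 0, 0], "rot": [0, 0, -0.5], "claw": 10},
    {"delta_pos": [0, 0, 0], "rot": [0, 0, -0.5], "claw": 10},
  ],
)

```text
clock: 10.65
position: [573.5, 188.1, 36.7]
eef_rot: [0.222, 1.556, -0.219]
ft_force: [-2.6, 3.4, 16.0]
gripper_width: 13.0
```

```bash
python3 look.py l13
```

```text
10.75 [573.5 188.1  36.7] [-3.31  3.28 16.02] [0.51  0.588 0.249] 13.575767277637048
```

View pics/l13.png

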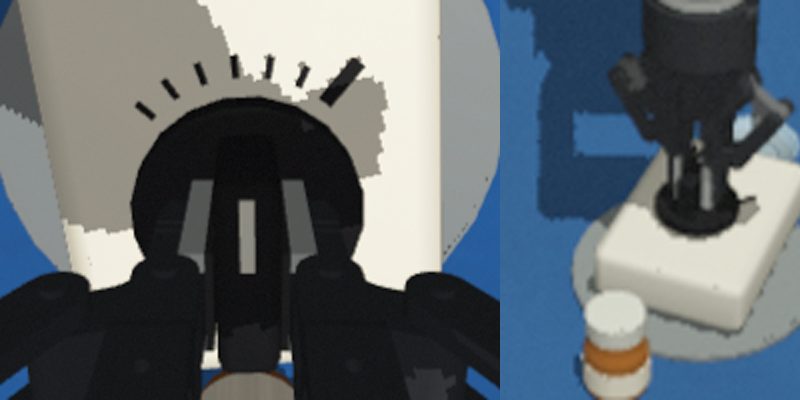

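Emit:
jog_arm(
  targets=[
    {"delta_pos": [-0.01, 0.014, -0.004], "rot": [0, 0, -0.5], "claw": 10},
    {"delta_pos": [0, 0, 0], "rot": [0, 0, -0.5], "claw": 10},
    {"delta_pos": [0, 0, 0], "rot": [0, 0, -0.5], "claw": 10},
    {"delta_pos": [0, 0, 0], "rot": [0, 0, -0.5], "claw": 10},
    {"delta_pos": [0, 0, 0], "rot": [0, 0, -0.5], "claw": 10},
  ],
)

```text
clock: 11.25
position: [573.7, 188.3, 36.7]
eef_rot: [0.378, 1.533, -0.375]
ft_force: [-2.5, 1.6, 16.9]
gripper_width: 13.0
```

Emit:
jog_arm(
  targets=[
    {"delta_pos": [0, 0.008, 0], "rot": [0, 0, -0.5], "claw": 10},
    {"delta_pos": [0, 0, 0], "rot": [0, 0, -0.5], "claw": 10},
    {"delta_pos": [0, 0, 0], "rot": [0, 0, -0.5], "claw": 10},
    {"delta_pos": [0, 0, 0], "rot": [0, 0, -0.5], "claw": 10},
  ],
)

```text
clock: 11.65
position: [573.7, 188.6, 36.7]
eef_rot: [0.503, 1.507, -0.499]
ft_force: [-1.8, 0.6, 16.8]
gripper_width: 13.5
```

```bash
python3 look.py l14
```

```text
11.75 [573.8 188.6  36.7] [-2.35  0.7  16.95] [0.077 0.438 0.259] 12.932640710491064
```

View pics/l14.png

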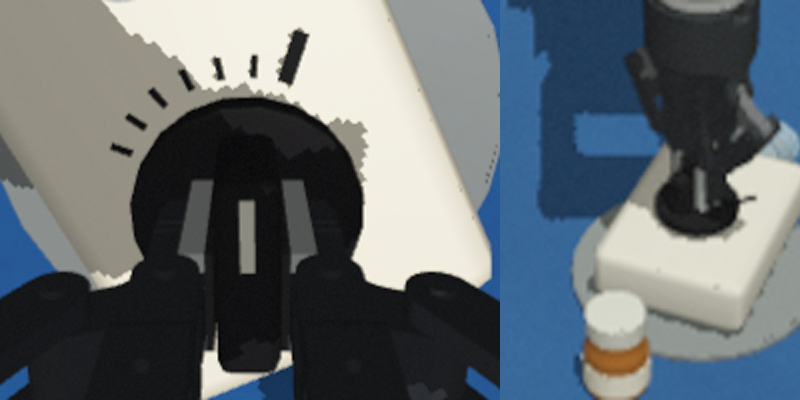

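Emit:
jog_arm(
  targets=[
    {"delta_pos": [0, 0.004, 0], "rot": [0, 0, -0.5], "claw": 10},
    {"delta_pos": [0, 0, 0], "rot": [0, 0, -0.5], "claw": 10},
    {"delta_pos": [0, 0, 0], "rot": [0, 0, -0.5], "claw": 10},
    {"delta_pos": [0, 0, 0], "rot": [0, 0, -0.4], "claw": 10},
  ],
)

```text
clock: 12.15
position: [573.9, 188.8, 36.7]
eef_rot: [0.621, 1.476, -0.617]
ft_force: [-2.5, 1.0, 17.0]
gripper_width: 13.1
```

```bash
cat > y.py <<'E'
from h import *
st=status.state();M=R.from_rotvec(st["eef_rot"]).as_matrix()
print(st["clock"],"baryaw",np.arctan2(M[1,1],M[0,1])-np.pi/2,st["ft_force"].round(2),st["ft_torque"].round(3),st["joint_efforts"].round(3)[[0,5]])
E
python3 y.py;python3 look.py l15;python3 y.py
```

```text
12.15 baryaw -0.7922098749245143 [-2.46  1.02 17.04] [0.109 0.378 0.419] [-1.2    0.195]
12.25 [573.9 188.8  36.7] [-2.34  0.76 15.99] [0.099 0.447 0.262] 13.24506035966854
12.25 baryaw -0.7916295140016887 [-2.34  0.76 15.99] [0.099 0.447 0.262] [-1.004  0.37 ]
```

View pics/l15.png

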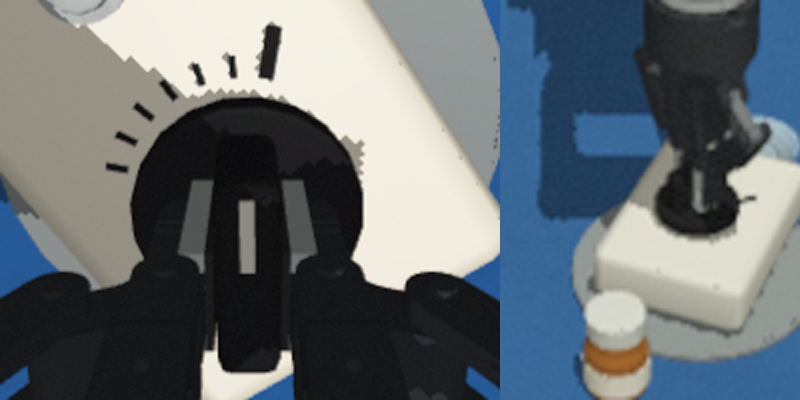

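Emit:
jog_arm(
  targets=[
    {"delta_pos": [0, 0, -0.004], "rot": [0, 0, -0.4], "claw": 10},
    {"delta_pos": [0, 0, 0], "rot": [0, 0, -0.4], "claw": 10},
  ],
)

```text
clock: 12.45
position: [574.0, 188.8, 36.7]
eef_rot: [0.671, 1.461, -0.666]
ft_force: [-2.1, 0.5, 17.5]
gripper_width: 13.2
```

```bash
python3 y.py
```

```text
12.45 baryaw -0.856145407696111 [-2.06  0.55 17.46] [0.172 0.439 0.346] [-1.301  0.168]
```

Emit:
jog_arm(
  targets=[
    {"delta_pos": [0, 0, -0.004], "rot": [0, 0, -0.3], "claw": 10},
  ],
)

```text
clock: 12.55
position: [574.0, 188.9, 36.7]
eef_rot: [0.689, 1.455, -0.684]
ft_force: [-1.9, 0.5, 20.3]
gripper_width: 13.6
```

```bash
python3 y.py
```

```text
12.55 baryaw -0.8799198878852142 [-1.95  0.46 20.29] [0.139 0.502 0.411] [-1.355  0.246]
```

Emit:
jog_arm(
  targets=[
    {"delta_pos": [0, 0, 0], "rot": [0, 0, -0.3], "claw": 10},
  ],
)

```text
clock: 12.65
position: [574.0, 188.9, 36.7]
eef_rot: [0.707, 1.448, -0.702]
ft_force: [-2.3, 0.6, 18.8]
gripper_width: 13.2
```

```bash
python3 y.py;python3 look.py l16; python3 y.py
```

```text
12.65 baryaw -0.9038221545958475 [-2.31  0.63 18.81] [0.127 0.542 0.387] [-1.358  0.224]
12.75 [574.  188.9  36.7] [-2.32  1.49 18.26] [0.074 0.523 0.337] 13.27040061494629
12.75 baryaw -0.9034168070677588 [-2.32  1.49 18.26] [0.074 0.523 0.337] [-1.209  0.369]
```

View pics/l16.png

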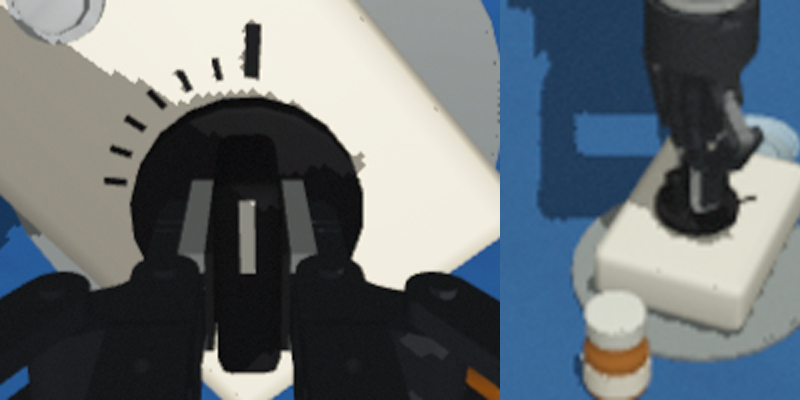

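Emit:
jog_arm(
  targets=[
    {"delta_pos": [0, 0, 0], "rot": [0, 0, -0.2], "claw": 10},
  ],
)

```text
clock: 12.85
position: [574.0, 188.9, 36.7]
eef_rot: [0.719, 1.444, -0.714]
ft_force: [-3.6, 0.4, 19.0]
gripper_width: 13.3
```

```bash
python3 y.py
```

```text
12.85 baryaw -0.9193188085234923 [-3.64  0.44 18.99] [0.122 0.48  0.386] [-1.38   0.235]
```

Emit:
jog_arm(
  targets=[
    {"delta_pos": [0, 0, 0], "rot": [0, 0, -0.15], "claw": 10},
  ],
)

```text
clock: 12.95
position: [574.0, 188.9, 36.7]
eef_rot: [0.729, 1.441, -0.723]
ft_force: [-1.9, 1.3, 18.6]
gripper_width: 12.8
```

```bash
python3 y.py
```

```text
12.95 baryaw -0.9313619802925232 [-1.94  1.3  18.62] [0.116 0.498 0.355] [-1.377  0.311]
```

Emit:
jog_arm(
  targets=[
    {"delta_pos": [0, 0, 0], "rot": [0, 0, -0.15], "claw": 10},
  ],
)

```text
clock: 13.05
position: [574.1, 188.9, 36.7]
eef_rot: [0.738, 1.438, -0.733]
ft_force: [-2.2, 1.8, 19.0]
gripper_width: 13.2
```

```bash
python3 y.py; python3 look.py l17; python3 y.py
```

```text
13.05 baryaw -0.9433354165777449 [-2.24  1.78 18.98] [0.118 0.486 0.337] [-1.388  0.301]
13.15 [574.1 188.9  36.7] [-1.79  0.77 17.71] [0.122 0.472 0.36 ] 13.209846098060282
13.15 baryaw -0.9431374703471324 [-1.79  0.77 17.71] [0.122 0.472 0.36 ] [-1.303  0.368]
```

View pics/l17.png

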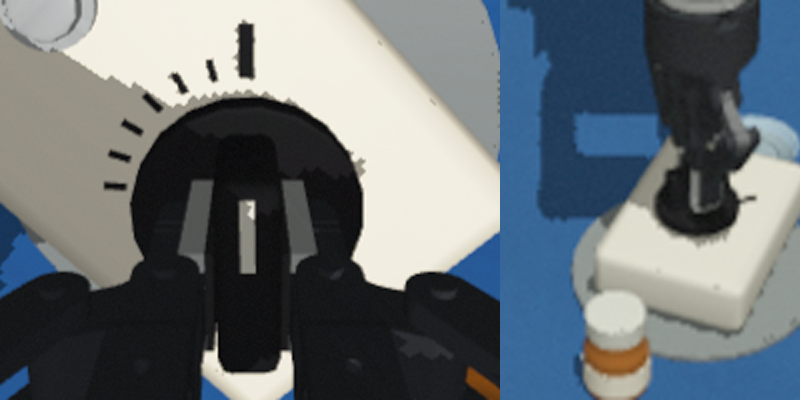

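Emit:
jog_arm(
  targets=[
    {"delta_pos": [0, 0, 0], "rot": [0, 0, -0.15], "claw": 10},
  ],
)

```text
clock: 13.25
position: [574.1, 188.9, 36.7]
eef_rot: [0.747, 1.434, -0.742]
ft_force: [-1.9, 1.2, 18.6]
gripper_width: 13.5
```

```bash
python3 y.py
```

```text
13.25 baryaw -0.9551379658627298 [-1.92  1.19 18.55] [0.148 0.443 0.384] [-1.437  0.303]
```

Emit:
jog_arm(
  targets=[
    {"delta_pos": [0, 0, 0], "rot": [0, 0, -0.1], "claw": 10},
  ],
)

```text
clock: 13.35
position: [574.1, 188.9, 36.7]
eef_rot: [0.753, 1.432, -0.747]
ft_force: [-2.9, 0.4, 18.3]
gripper_width: 12.9
```

```bash
python3 y.py; python3 look.py l18; python3 y.py
```

```text
13.35 baryaw -0.9626158152191778 [-2.95  0.4  18.27] [0.145 0.486 0.569] [-1.671  0.521]
13.45 [574.1 188.9  36.7] [-1.71  0.79 17.99] [0.168 0.512 0.586] 13.528055204190418
13.45 baryaw -0.9621854880318303 [-1.71  0.79 17.99] [0.168 0.512 0.586] [-1.601  0.557]
```

View pics/l18.png

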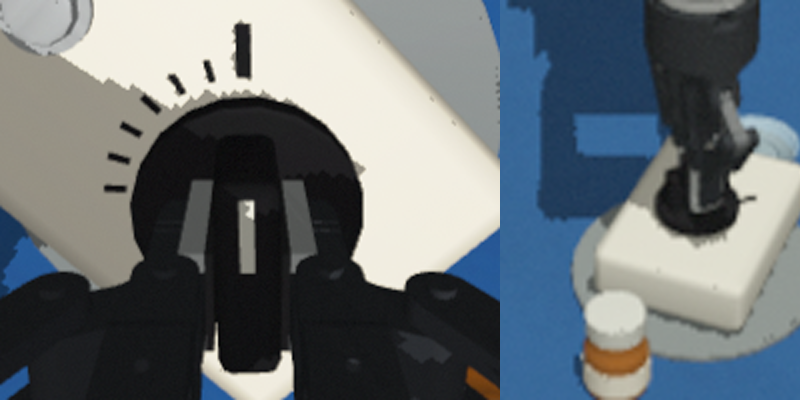

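Torque jumped from 0.38 to 0.57 N m over the last 0.008 rad, so the knob is on its stop, and the scene view shows the timer unmoved. I'll relax the twist, ease the press, open and lift.

Emit:
jog_arm(
  targets=[
    {"delta_pos": [0, 0, 0], "rot": [0, 0, 0.15], "claw": 10},
    {"delta_pos": [0, 0, 0], "rot": [0, 0, 0.1], "claw": 10},
    {"delta_pos": [0, 0, 0], "rot": [0, 0, 0], "claw": 10},
  ],
)

```text
clock: 13.75
position: [574.1, 188.9, 36.7]
eef_rot: [0.739, 1.438, -0.733]
ft_force: [-2.3, 0.6, 17.8]
gripper_width: 13.3
```

```bash
python3 y.py
```

```text
13.75 baryaw -0.944460227694369 [-2.32  0.62 17.8 ] [0.128 0.459 0.067] [-0.929  0.021]
```

Emit:
jog_arm(
  targets=[
    {"delta_pos": [-0.004, 0, 0.02], "rot": [0, 0, 0], "claw": 15},
    {"delta_pos": [0, 0, 0], "rot": [0, 0, 0], "claw": 18},
    {"delta_pos": [0, 0, 0], "rot": [0, 0, 0], "claw": 20},
    {"delta_pos": [0, 0, 0], "rot": [0, 0, 0], "claw": 20},
  ],
)

```text
clock: 14.15
position: [575.3, 189.6, 36.5]
eef_rot: [0.742, 1.436, -0.732]
ft_force: [2.2, 3.4, 8.8]
gripper_width: 20.1
```

```bash
python3 look.py l19; python3 y.py
```

```text
14.25 [575.3 189.6  36.5] [1.1  2.84 9.31] [ 0.487 -0.225  0.041] 19.793296579235342
14.25 baryaw -0.9455180792632858 [1.1  2.84 9.31] [ 0.487 -0.225  0.041] [-1.422 -0.019]
```

View pics/l19.png

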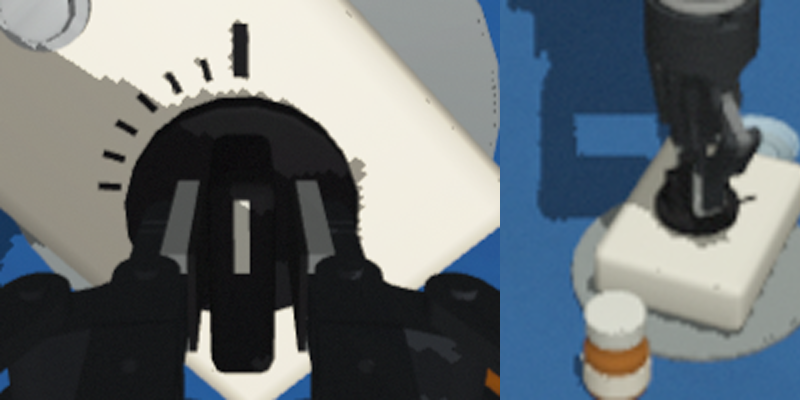

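Emit:
jog_arm(
  targets=[
    {"delta_pos": [0, 0, 0.04], "rot": [0, 0, 0], "claw": 24},
    {"delta_pos": [0, 0, 0.1], "rot": [0, 0, 0], "claw": 24},
    {"delta_pos": [0, 0, 0.4], "rot": [0, 0, 0], "claw": 24},
    {"delta_pos": [0, 0, 0.7], "rot": [0, 0, 0], "claw": 24},
    {"delta_pos": [0, 0, 0.3], "rot": [0, 0, 0], "claw": 24},
  ],
)

```text
clock: 14.75
position: [572.3, 188.2, 113.3]
eef_rot: [0.738, 1.44, -0.736]
ft_force: [1.0, -0.1, 0.3]
gripper_width: 23.8
```

Run:
```python
from h import *
import pickle
p=cam("wrist");a=viewer.capture("wrist");save(a,"w20");pickle.dump(p,open("w20.pkl","wb"))
b=viewer.capture("scene");save(b,"s20")
st=status.state();print(st["clock"],st["position"],st["ft_force"],st["ft_torque"])
s0=cv2.imread("pics/scene0.png");d=cv2.absdiff(s0,b[:,:,::-1])
c=np.vstack([s0[215:315,300:440],b[215:315,300:440,::-1]]);c=cv2.resize(c,None,fx=3,fy=3,interpolation=2)
cv2.imwrite("pics/cmp.png",c)
```

```text
14.85 [572.93033375 188.2567016  113.37612339] [ 0.57463047 -0.37043599  0.07326886] [-0.02074323 -0.00776228 -0.01302767]
```

View pics/w20.png

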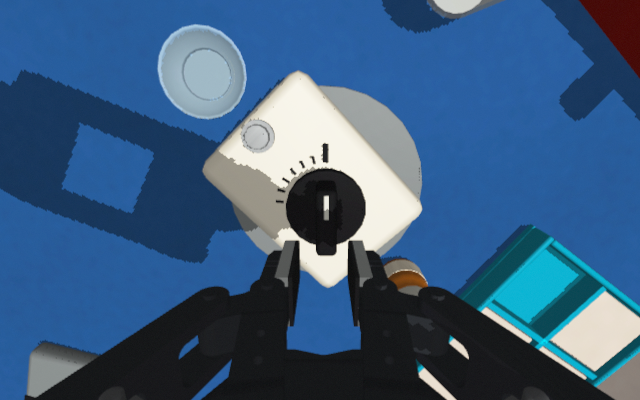

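View pics/cmp.png

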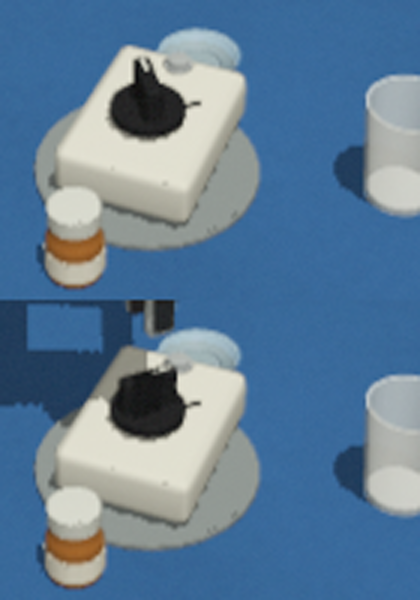

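Run:
```python
from h import *
import pickle
w=[pickle.load(open(n+".pkl","rb")) for n in("w1","w2","w3","w20")]
a=cv2.imread("pics/w20.png");cv2.imwrite("pics/w20c.png",cv2.resize(a[110:160,230:290],None,fx=8,fy=8,interpolation=2))
px=(257.5,135.)
print(onz(w[3],*px,61),tri(w[0],(335.7,164),w[3],px),tri(w[1],(368,132.5),w[3],px))
print(onz(w[2],200+427/2.4,100+72/2.4,61))
```

```text
[503.01792992 202.62701087  61.        ] (array([502.59632672, 201.50806514,  55.89711967]), np.float64(0.3244395171339041)) (array([502.1383486 , 201.38414302,  54.41340056]), np.float64(0.3769510117951019))
[502.17767027 200.46432864  61.        ]
```

View pics/w20c.png

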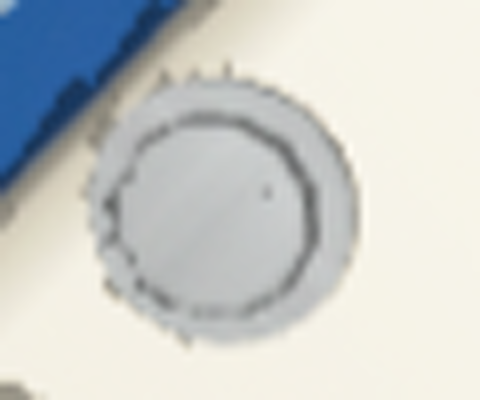

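Emit:
jog_arm(
  targets=[
    {"delta_pos": [-0.5, 0.1, 0], "rot": [0, 0, 1], "claw": 20},
    {"delta_pos": [-0.5, 0.1, 0], "rot": [0, 0, 1], "claw": 10},
    {"delta_pos": [-0.4, 0.06, 0], "rot": [0, 0, 1], "claw": 0},
    {"delta_pos": [0, 0, 0], "rot": [0, 0, 1], "claw": 0},
    {"delta_pos": [0, 0, 0], "rot": [0, 0, 1], "claw": 0},
  ],
)

```text
clock: 15.35
position: [499.1, 201.0, 109.7]
eef_rot: [0.423, 1.533, -0.426]
ft_force: [0.0, -0.3, 0.1]
gripper_width: 0.1
```

Emit:
jog_arm(
  targets=[
    {"delta_pos": [0, 0, 0], "rot": [0, 0, 1], "claw": 0},
    {"delta_pos": [0, 0, 0], "rot": [0, 0, 1], "claw": 0},
    {"delta_pos": [0, 0, 0], "rot": [0, 0, 1], "claw": 0},
    {"delta_pos": [0, 0, 0], "rot": [0, 0, 1], "claw": 0},
    {"delta_pos": [0, 0, 0], "rot": [0, 0, 0.6], "claw": 0},
  ],
)

```text
clock: 15.85
position: [500.0, 200.8, 109.6]
eef_rot: [0.136, 1.57, -0.138]
ft_force: [-0.7, -0.2, -0.6]
gripper_width: -0.0
```

Emit:
jog_arm(
  targets=[
    {"delta_pos": [0, 0, 0], "rot": [0, 0, 0], "claw": 0},
    {"delta_pos": [0, 0, 0], "rot": [0, 0, 0], "claw": 0},
  ],
)

```text
clock: 16.05
position: [500.6, 200.9, 110.1]
eef_rot: [0.139, 1.569, -0.14]
ft_force: [0.9, -0.4, -0.6]
gripper_width: -0.2
```

Run:
```python
from h import *
import pickle
p=cam("wrist");save(viewer.capture("wrist"),"w21");pickle.dump(p,open("w21.pkl","wb"))
st=status.state();print(st["clock"],st["position"],st["gripper_width"],proj(p,[502.5,201,62]),proj(p,st["position"]+np.array([0,0,30])))
M=R.from_rotvec(st["eef_rot"]).as_matrix();print(M.round(3))
```

```text
16.1 [500.80276252 200.98515405 110.37481825] -0.036451970901441436 [324.47312289 209.96869461] [324.4600978  256.87772372]
[[-0.002  0.177  0.984]
 [-0.     0.984 -0.177]
 [-1.    -0.001 -0.002]]
```

View pics/w21.png

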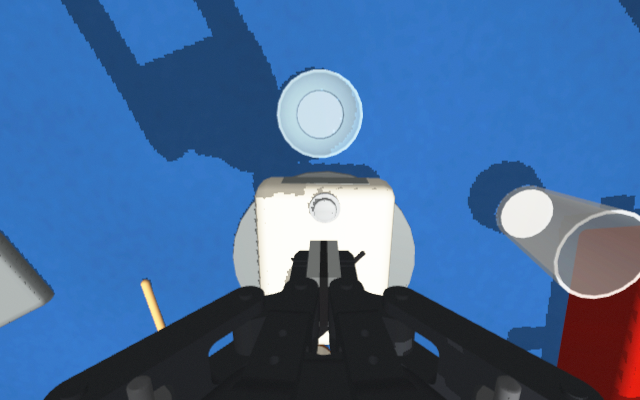

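Emit:
jog_arm(
  targets=[
    {"delta_pos": [0.02, 0, -0.5], "rot": [0, 0, 0], "claw": 0},
    {"delta_pos": [0, 0, -0.5], "rot": [0, 0, 0], "claw": 0},
    {"delta_pos": [0, 0, -0.3], "rot": [0, 0, 0], "claw": 0},
    {"delta_pos": [0, 0, 0], "rot": [0, 0, 0], "claw": 0},
    {"delta_pos": [0, 0, 0], "rot": [0, 0, 0], "claw": 0},
  ],
)

```text
clock: 16.6
position: [502.4, 201.1, 46.0]
eef_rot: [0.139, 1.567, -0.139]
ft_force: [0.3, -0.6, 0.3]
gripper_width: 0.2
```

```bash
python3 look.py l22
```

```text
16.7 [503.3 201.3  47. ] [0.07 0.34 0.35] [0.019 0.001 0.006] -0.07323420681034433
```

View pics/l22.png

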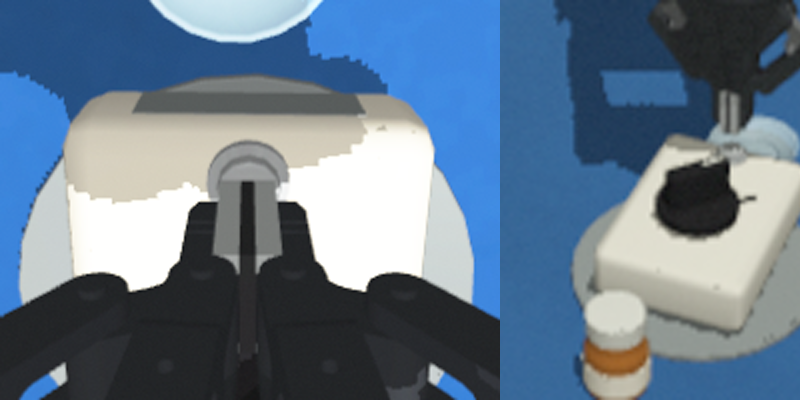

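Emit:
jog_arm(
  targets=[
    {"delta_pos": [0, 0, -0.1], "rot": [0, 0, 0], "claw": 0},
    {"delta_pos": [0, 0, -0.06], "rot": [0, 0, 0], "claw": 0},
    {"delta_pos": [0, 0, 0], "rot": [0, 0, 0], "claw": 0},
  ],
)

```text
clock: 17.0
position: [502.3, 201.1, 38.0]
eef_rot: [0.139, 1.567, -0.139]
ft_force: [0.0, 0.2, 0.6]
gripper_width: -0.5
```

Emit:
jog_arm(
  targets=[
    {"delta_pos": [0, 0, -0.06], "rot": [0, 0, 0], "claw": 0},
    {"delta_pos": [0, 0, 0], "rot": [0, 0, 0], "claw": 0},
  ],
)

```text
clock: 17.2
position: [502.3, 201.1, 34.9]
eef_rot: [0.139, 1.567, -0.139]
ft_force: [0.7, -0.1, -0.1]
gripper_width: 0.1
```

```bash
python3 look.py l23
```

```text
17.3 [502.4 201.1  35.1] [ 0.83  0.56 -0.34] [-0.021 -0.061 -0.062] 0.005550073494408533
```

View pics/l23.png

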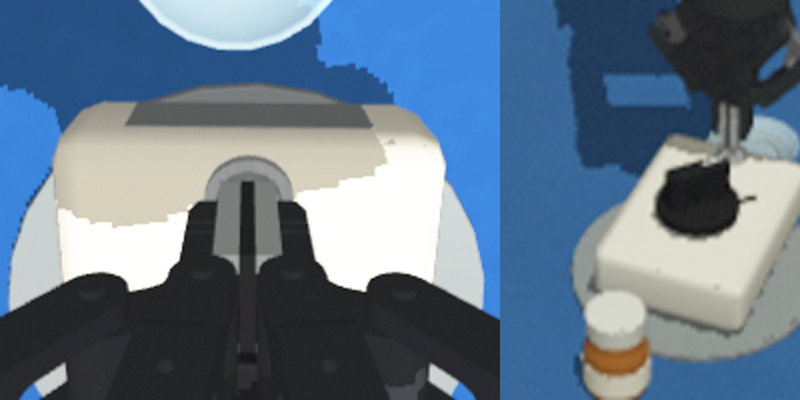

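Emit:
jog_arm(
  targets=[
    {"delta_pos": [0, 0, -0.04], "rot": [0, 0, 0], "claw": 0},
    {"delta_pos": [0, 0, 0], "rot": [0, 0, 0], "claw": 0},
  ],
)

```text
clock: 17.5
position: [502.4, 201.1, 33.0]
eef_rot: [0.139, 1.567, -0.139]
ft_force: [0.7, -0.3, 0.0]
gripper_width: 0.1
```

Emit:
jog_arm(
  targets=[
    {"delta_pos": [0, 0, -0.02], "rot": [0, 0, 0], "claw": 0},
    {"delta_pos": [0, 0, 0], "rot": [0, 0, 0], "claw": 0},
  ],
)

```text
clock: 17.7
position: [502.4, 201.1, 32.1]
eef_rot: [0.139, 1.567, -0.139]
ft_force: [0.4, 1.0, -0.1]
gripper_width: -0.5
```

Emit:
jog_arm(
  targets=[
    {"delta_pos": [0, 0, -0.02], "rot": [0, 0, 0], "claw": 0},
    {"delta_pos": [0, 0, 0], "rot": [0, 0, 0], "claw": 0},
  ],
)

```text
clock: 17.9
position: [502.4, 201.2, 31.1]
eef_rot: [0.139, 1.567, -0.139]
ft_force: [-0.7, 0.3, 0.1]
gripper_width: -0.1
```

Emit:
jog_arm(
  targets=[
    {"delta_pos": [0, 0, -0.02], "rot": [0, 0, 0], "claw": 0},
    {"delta_pos": [0, 0, 0], "rot": [0, 0, 0], "claw": 0},
  ],
)

```text
clock: 18.1
position: [502.4, 201.2, 30.1]
eef_rot: [0.139, 1.566, -0.139]
ft_force: [-0.5, 0.2, -0.0]
gripper_width: -0.1
```

Emit:
jog_arm(
  targets=[
    {"delta_pos": [0, 0, -0.02], "rot": [0, 0, 0], "claw": 0},
    {"delta_pos": [0, 0, 0], "rot": [0, 0, 0], "claw": 0},
  ],
)

```text
clock: 18.3
position: [502.6, 201.2, 29.2]
eef_rot: [0.139, 1.566, -0.139]
ft_force: [-0.3, 0.2, 1.4]
gripper_width: 0.2
```

Emit:
jog_arm(
  targets=[
    {"delta_pos": [0, 0, -0.02], "rot": [0, 0, 0], "claw": 0},
    {"delta_pos": [0, 0, 0], "rot": [0, 0, 0], "claw": 0},
  ],
)

```text
clock: 18.5
position: [502.6, 201.2, 28.3]
eef_rot: [0.139, 1.566, -0.139]
ft_force: [0.5, 0.1, 2.5]
gripper_width: -0.0
```

```bash
python3 look.py l24
```

```text
18.6 [502.5 201.2  28.2] [-0.41 -0.37  2.35] [ 0.002  0.072 -0.012] 0.16484032211486102
```

View pics/l24.png

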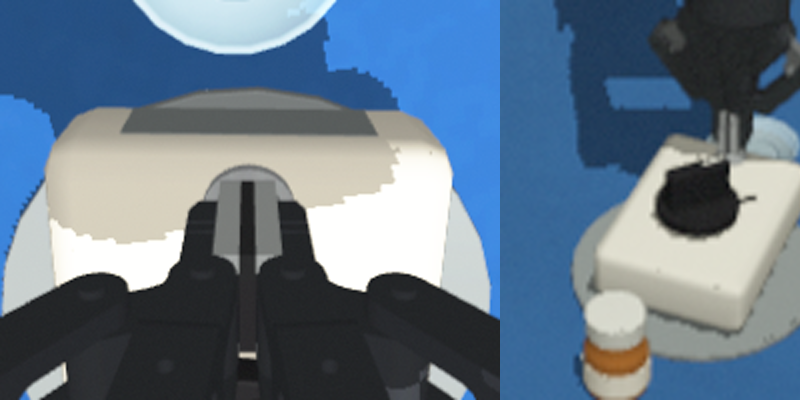

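Contact at z ≈ 29.4 with about 2.4 N of drag, so it should bottom near z ≈ 23.4.

Emit:
jog_arm(
  targets=[
    {"delta_pos": [0, 0, -0.03], "rot": [0, 0, 0], "claw": 0},
    {"delta_pos": [0, 0, -0.03], "rot": [0, 0, 0], "claw": 0},
    {"delta_pos": [0, 0, 0], "rot": [0, 0, 0], "claw": 0},
  ],
)

```text
clock: 18.9
position: [502.5, 201.2, 25.0]
eef_rot: [0.139, 1.566, -0.139]
ft_force: [-0.4, 0.6, 1.2]
gripper_width: -0.2
```

Emit:
jog_arm(
  targets=[
    {"delta_pos": [0, 0, -0.02], "rot": [0, 0, 0], "claw": 0},
    {"delta_pos": [0, 0, 0], "rot": [0, 0, 0], "claw": 0},
  ],
)

```text
clock: 19.1
position: [502.6, 201.2, 24.0]
eef_rot: [0.139, 1.566, -0.139]
ft_force: [0.2, 0.5, 2.0]
gripper_width: 0.2
```

Emit:
jog_arm(
  targets=[
    {"delta_pos": [0, 0, -0.01], "rot": [0, 0, 0], "claw": 0},
    {"delta_pos": [0, 0, 0], "rot": [0, 0, 0], "claw": 0},
  ],
)

```text
clock: 19.3
position: [502.6, 201.2, 23.8]
eef_rot: [0.139, 1.566, -0.139]
ft_force: [-1.4, 1.0, 2.7]
gripper_width: 0.0
```

Emit:
jog_arm(
  targets=[
    {"delta_pos": [0, 0, -0.01], "rot": [0, 0, 0], "claw": 0},
    {"delta_pos": [0, 0, 0], "rot": [0, 0, 0], "claw": 0},
  ],
)

```text
clock: 19.5
position: [502.6, 201.2, 23.7]
eef_rot: [0.139, 1.566, -0.139]
ft_force: [-0.7, -0.3, 6.8]
gripper_width: -0.1
```

Emit:
jog_arm(
  targets=[
    {"delta_pos": [0, 0, -0.01], "rot": [0, 0, 0], "claw": 0},
    {"delta_pos": [0, 0, 0], "rot": [0, 0, 0], "claw": 0},
  ],
)

```text
clock: 19.7
position: [502.6, 201.2, 23.7]
eef_rot: [0.139, 1.566, -0.139]
ft_force: [-1.4, -0.6, 9.9]
gripper_width: -0.0
```

It has bottomed: force rose to 9.9 N while z held at 23.7. Lifting off and retreating to check.

Emit:
jog_arm(
  targets=[
    {"delta_pos": [0, 0, 0.04], "rot": [0, 0, 0], "claw": 0},
    {"delta_pos": [0, 0, 0.2], "rot": [0, 0, 0], "claw": 0},
    {"delta_pos": [0, 0, 0.8], "rot": [0, 0, 0], "claw": 0},
    {"delta_pos": [0, 0, 0.9], "rot": [0, 0, 0], "claw": 0},
    {"delta_pos": [0, 0, 0.9], "rot": [0, 0, 0], "claw": 0},
  ],
)

```text
clock: 20.2
position: [501.9, 201.0, 166.0]
eef_rot: [0.139, 1.568, -0.139]
ft_force: [0.0, 0.5, 0.0]
gripper_width: 0.4
```

Emit:
jog_arm(
  targets=[
    {"delta_pos": [-0.6, 0, 0.6], "rot": [0, 0, 0], "claw": 0},
    {"delta_pos": [-0.8, 0, 0.5], "rot": [0, 0, 0], "claw": 0},
    {"delta_pos": [0, 0, 0], "rot": [0, 0, 0], "claw": 0},
    {"delta_pos": [0, 0, 0], "rot": [0, 0, 0], "claw": 0},
    {"delta_pos": [0, 0, 0], "rot": [0, 0, 0], "claw": 0},
  ],
)

```text
clock: 20.7
position: [433.2, 201.1, 219.4]
eef_rot: [0.139, 1.566, -0.139]
ft_force: [0.4, -0.9, -0.5]
gripper_width: -0.1
```

Run:
```python
from h import *
p=cam("wrist");a=viewer.capture("wrist");save(a,"w25");b=viewer.capture("scene");save(b,"s25");t=viewer.capture("top");save(t,"t25")
st=status.state();print(st["clock"],st["position"],st["ft_force"])
q=proj(p,[550,187,60]);print(q)
s0=cv2.imread("pics/scene0.png");
c=np.hstack([s0[215:315,300:400],b[215:315,300:400,::-1]]);cv2.imwrite("pics/cmp2.png",cv2.resize(c,None,fx=4,fy=4,interpolation=2))
```

```text
20.85 [433.06554318 200.99960271 218.72899591] [ 0.11197961 -0.55137285 -0.8780741 ]
[329.07266759 270.86514732]
```

View pics/cmp2.png

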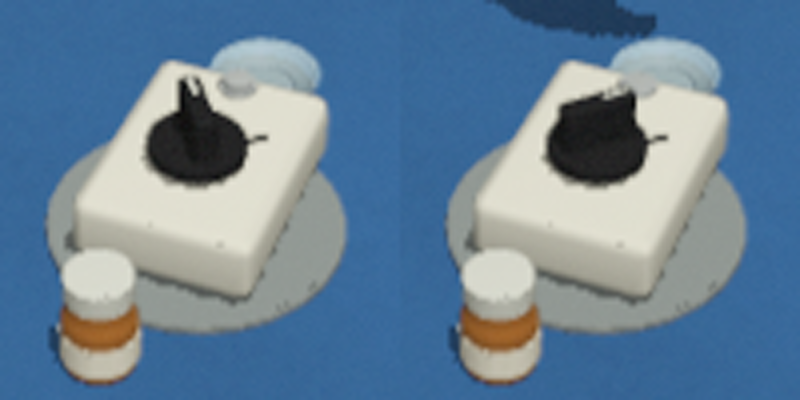

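View pics/w25.png

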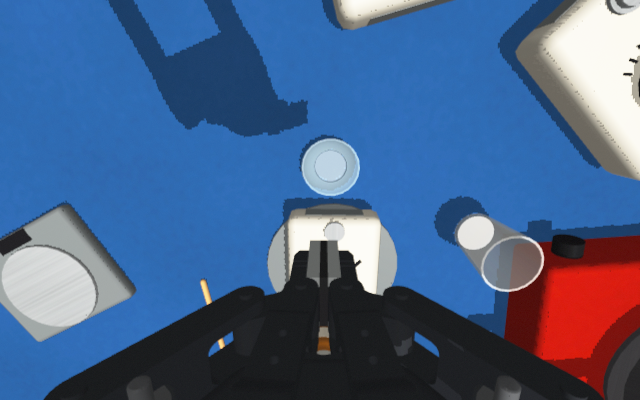

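View pics/t25.png

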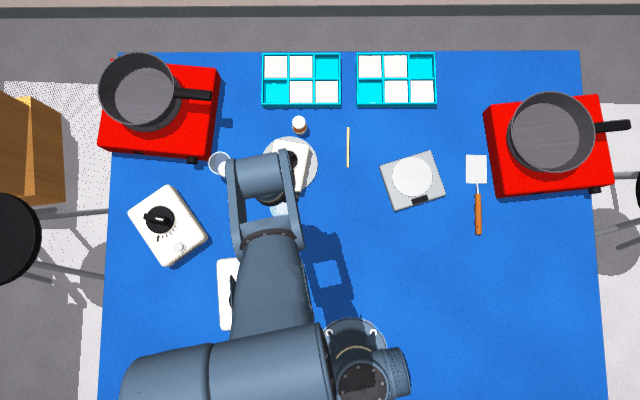

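```bash
python3 -c "
from h import *
print(robot.finish_job())"
```

```text
the job is handed in; nothing more can be done
None
```

I wound the small timer's knob clockwise to its stop and then pushed the start plunger fully down. I handed the job in at about 21 s, with the arm clear of everything.

- **Knob:** I gripped the bar with the fingertips on the skirt, pressing at 16–20 N, under the 2.5 kg limit. I turned it about 1.37 rad. At the end the twist jumped from about 0.38 to 0.57 N m, which is the stop. I eased the twist off before letting go, and the wrist view then showed the white line pointing at the long tick.
- **Plunger:** It moved about 5.7 mm at roughly 2.5 N. It then held still while the force rose to 9.9 N, so it had bottomed.
- **Timer and other things:** The timer and jar look the same in the before and after scene pictures. The scale, spatula, stick and moulds look the same in the top view. In that view the arm hid the dish and part of the beaker; both looked in place in the wrist and scene pictures.

**Checks that disagreed:**
- **Fingertip height:** The real fingertips were about 30 mm higher than the reported TCP, so I found both contacts by force instead of by computed height.
- **Skirt height:** My measurements ran from 59 to 69 mm against the stated 66–84 mm. Contact was at a reported TCP height of 36.6 mm.
- **Sideways force:** There was 2–4 N of sideways force during the turn, which I partly corrected; no sliding was visible.

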